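Bolt up the flange in cross order and clear away

TASK

Push the flange carriage fully home against its end stop and swing the red lever fully over to lock it, then with the socket key tighten the four nuts in cross order in two passes: in the first pass turn each about half way (one nut, the one opposite it, then the other pair), in the second pass turn each fully tight in the same crossing manner. Put the key back on the stud of its stand, pushed down and upright, and put every spare nut lying about the bench into the blue tub. Turn the nuts with the key only, never with the fingers, keep the fingers off the flange, and do not knock over the oil bottle.

Things in the scene. Friction and masses are not known exactly. Their poses are not given: they have to be found in the camera images.
- fixture: Grey bolting fixture, fixed to the bench: base plate 130 x 230 x 10 mm. Origin: centre of the underside; its +y axis points along the slide toward the dark steel end stop (bar 30 mm tall at y = +87 to +101 mm). The red lever stands on its -x side, toward the robot.
- carriage (a joint): Slide of the aluminium carriage (100 x 100 mm, top 36 mm above the bench) that carries the flange, in m: 0 = farthest from the end stop, 0.060 = fully home against the stop (fixture +y). Slides stiffly (about 5 N) and stays where it is left; starts 30 to 60 mm from home.
- push_bar (a point): Middle of the outer (fixture -y) face of the carriage's blue push bar, 64 mm long along fixture x, 12 mm thick, from 14 to 58 mm above the bench; this point is 40 mm above the bench. Push it in the fixture's +y direction to send the carriage home. There is free bench beyond the base on that side.
- cam_lever (a joint): Red cam lever on a vertical pivot, in rad: 0 = free, lever pointing to fixture -x; grows counter-clockwise seen from above; 1.57 = locked (end of travel), lever pointing to fixture -y, its tongue behind a lug of the carriage. Can only be closed with the carriage home. Needs about 3 N at the knob and stays where it is left; starts at 0 to 0.25.
- lever_knob (a point): On the axis of the lever's upright black knob, a cylinder 18 mm across from 36 to 70 mm above the bench; this point is 55 mm above the bench, 65 mm from the pivot. Can be pinched from above or pushed.
- lever_pivot (a point): Pivot axis of the cam lever, 20 mm above the bench.
- flange: Round steel flange 100 mm across and 12 mm thick on the carriage. Origin: centre of its underside, 36 mm above the bench; its top is 48 mm above the bench; axes parallel to the fixture's. Carries the four nuts; neither it nor the nuts may be touched by the fingers.
- socket_key: Socket key (upright nut runner), 125 mm tall, 0.16 kg: square steel socket open downward, 29 mm wide outside, 21 mm wide and 28 mm deep inside; round shank 16 mm thick; orange handle above. Origin: centre of the socket's lower rim, z up the shank; flats square to its x and y. Starts upright over its stand's stud. Set over a nut, rim on the washer, it turns it with up to 0.2 rad of play.
- key_handle (a point): Centre of the key's flat-sided orange handle, 22 mm along the key's x and 28 mm along its y, from 60 to 125 mm above the socket's rim; this point is 92.5 mm above the rim, axes as the key's. Grip it across the 22 mm.
- key_stand: Grey plastic stand, fixed: plate 70 x 70 x 10 mm with a square stud like a nut's head (18 mm wide, 18 mm tall above the plate, tapered top) in its middle, over which the key's socket is parked with its rim on the plate. Origin: centre of the underside; the stud's flats are square to its x and y.
- tub: Blue open parts tub, 66 x 100 x 45 mm outside, walls 2 mm, floor 3 mm, 0.35 kg, loose on the bench. Origin: centre of the underside; y along its length. A few washers lie on its floor (fixed, flat). A tall yellow tool box stands some 10 cm beyond it; come from the front. It may be knocked aside.
- nut_0 (a joint): Turn of the nut on the flange's +x side, in rad: 0 = loose, 0.7 = half way, 1.4 = fully tight (hard stop); grows clockwise seen from above. Needs about 0.08 N m and stays where it is left; starts at 0 to 0.15.
- nut_0_top (a point): Brass square nut, one of four at 34 mm from the flange's axis: head 18 mm across flats, 18 mm tall, top 6 mm tapered to 10 mm wide, on a washer face 27 mm wide whose top is 51 mm above the bench. This point: centre of the head's top, 69 mm above the bench. Flats square to this point's x and y, which turn with the nut (flange's axes at joint 0). Oppo nut_2.
- nut_1 (a joint): Turn of the nut on the flange's +y side, in rad: 0 = loose, 0.7 = half way, 1.4 = fully tight (hard stop); grows clockwise seen from above. Needs about 0.08 N m and stays where it is left; starts at 0 to 0.15.
- nut_1_top (a point): Brass square nut, one of four at 34 mm from the flange's axis: head 18 mm across flats, 18 mm tall, top 6 mm tapered to 10 mm wide, on a washer face 27 mm wide whose top is 51 mm above the bench. This point: centre of the head's top, 69 mm above the bench. Flats square to this point's x and y, which turn with the nut (flange's axes at joint 0). Oppo nut_3.
- nut_2 (a joint): Turn of the nut on the flange's -x side, in rad: 0 = loose, 0.7 = half way, 1.4 = fully tight (hard stop); grows clockwise seen from above. Needs about 0.08 N m and stays where it is left; starts at 0 to 0.15.
- nut_2_top (a point): Brass square nut, one of four at 34 mm from the flange's axis: head 18 mm across flats, 18 mm tall, top 6 mm tapered to 10 mm wide, on a washer face 27 mm wide whose top is 51 mm above the bench. This point: centre of the head's top, 69 mm above the bench. Flats square to this point's x and y, which turn with the nut (flange's axes at joint 0). Oppo nut_0.
- nut_3 (a joint): Turn of the nut on the flange's -y side, in rad: 0 = loose, 0.7 = half way, 1.4 = fully tight (hard stop); grows clockwise seen from above. Needs about 0.08 N m and stays where it is left; starts at 0 to 0.15.
- nut_3_top (a point): Brass square nut, one of four at 34 mm from the flange's axis: head 18 mm across flats, 18 mm tall, top 6 mm tapered to 10 mm wide, on a washer face 27 mm wide whose top is 51 mm above the bench. This point: centre of the head's top, 69 mm above the bench. Flats square to this point's x and y, which turn with the nut (flange's axes at joint 0). Oppo nut_1.
- spare_0: Loose spare brass square nut standing on the bench, like those on the flange: round washer face 27 mm wide and 3 mm thick below, square head 18 mm across flats up to 21 mm, its flats upright from 3 to 15 mm, then tapered to 10 mm. 0.045 kg. Origin: centre of the underside, z up; flats square to its x and y. Absent in some runs; it may be knocked aside.
- spare_1: Loose spare brass square nut standing on the bench, like those on the flange: round washer face 27 mm wide and 3 mm thick below, square head 18 mm across flats up to 21 mm, its flats upright from 3 to 15 mm, then tapered to 10 mm. 0.045 kg. Origin: centre of the underside, z up; flats square to its x and y. Absent in some runs; it may be knocked aside.
- spare_2: Loose spare brass square nut standing on the bench, like those on the flange: round washer face 27 mm wide and 3 mm thick below, square head 18 mm across flats up to 21 mm, its flats upright from 3 to 15 mm, then tapered to 10 mm. 0.045 kg. Origin: centre of the underside, z up; flats square to its x and y. Absent in some runs; it may be knocked aside.
- oil_bottle: White oil bottle with red spout, 53 mm wide, 158 mm tall, loose bystander; origin centre of the underside, z up.
Things that resemble listed ones, but are neither listed nor needed, are in the scene too. What is shaped like the spare_2 but turquoise is not meant.

How it is judged:
By the outcome, as a careful person would: the job done as asked, in the order asked, and still so for the second after the job is handed in, with the robot touching nothing.
Of spare_0, spare_1, spare_2 only 1 to 3 are there at a start; the rules pass over those that are not, and their reading is None.
At some moment in a run one of spare_0, tub may be knocked a few centimetres aside while the robot is not near it.
It also fails if it takes over 210 s, if anything falls off the work surface, if the arm or the gripper's body presses on something with over 40 N, if the wrist force passes 120 N, or if a joint passes its speed limit or range.

ROBOT

A 6-joint arm with a two-finger parallel gripper is mounted at the origin on a cart in front of the work surface, level with it; the furniture and walls round the work are solid. World frame = base frame: x ahead of the robot, y to its left, z up, the work surface at z = 0. Lengths are in m, angles in rad, forces in N, time in s.
With the tool pointing down it reaches from about 0.225 to 0.875 m from the base axis. Payload 3.4 kg.
Tool frame: the origin (TCP) lies midway between the tips of the shut fingers; the grasp point (between the pads) lies 19 mm behind it (pinch_z is the distance from the TCP to the grasp point, in m); z points along the fingers, y is the line along which they close (so a half turn about z gives the same grasp; the last joint's range is limited). The gripper opens to 85 mm and grips with 20 to 120 N. Pads are 22 mm wide; open, the fingers measure 114 mm over their backs; the gripper's body (76 mm by 85 mm) begins 54 mm behind the grasp point. The pads swing forward as they close: fully open they stand 13 mm farther back than shut.
Start: joints at [-1.376, 0.276, 1.505, -0, 1.361, -0.121], TCP at [0.179, -0.547, 0.231] pointing down, gripper open.
Joint ranges: [-2.89, 2.89], [-0.75, 2.08], [0.22, 2.7], [-1.18, 4.32], [0.11, 2.71], [-2.7, 2.7]. Speed limits (rad/s): [2.57, 2.57, 3.14, 3.14, 3.14, 3.14].

INTERFACE

Orientations are given as a unit quaternion [w, x, y, z].
In Python, from rig import get_state, get_image, sign_off, pinch_z gives the robot as it stands.
- The arm moves only by the tool send_rows, never from a script. Its argument "steps" is one flat list of numbers, 5 for each row, row after row: the gripper's target within -1 to 1 (fully open at 1, half-way at 0, shut at -1), then the shift along the tool's x, y, z in cm, then the turn about the tool's z in degrees. In form: [gripper, x, y, z, roll, gripper, x, y, z, roll, ...]. A call has 1 to 12 rows; each row shifts and turns the commanded pose from where the row before left it, along the tool's axes as they then stand; what a row does not reach is not made up. A row lasts 1/10 s, in which the tool goes at most 50 mm and 8.59 degrees, less where a joint would pass 70% of its speed; a pose out of reach is approached as far as the arm can. A call is refused whole if a number of a shift passes 5 or a number of a turn 8.59, either way. A call with a gripper value outside its range is refused whole. The fingers move at their own pace and stop on an object; "newtons" is the grip in N (left out, the last holds). Time passes only in rows, so rows that do not move let the fingers close. It gives the time, the measured TCP pose, the force, the opening and the grip force at its end, in the units of the state.
- get_state(): the state, without advancing time (a new reading comes with each control period).
- get_image(name): name is "side" or "top" or "wrist"; returns a dict with "color" (384x512x3 uint8, red, green, blue), "mtx" (3x3 intrinsics, pixels), "T" (4x4, takes a point from camera to world coordinates); the wrist camera has in their place "mount" (4x4, takes a point from camera to tool coordinates, whose origin is the TCP and whose axes are the flange's). Camera axes: x right, y down, z forward; pixel columns grow to the right and rows downward; lengths in m; the calibration is good to about 2 mm. A picture is of the moment at which its call begins: read the wrist's pose just before it. There is no depth.
- sign_off(): hands the job in; it is judged then, once.
The state is a dict: "clock": time; "qpos": joint angles; "qd": joint speeds; "effort": joint torques, N m; "position": TCP position; "ee_rot": TCP orientation; "contact_force": force on the tool from outside, world axes, zero at the start; "moment": the same for the moment, N m; "width": finger opening in m; "gripper_force": force on a finger pad.
Only numpy, scipy, OpenCV 4.12 (cv2) and the standard library are available. Lean on these libraries where they do the work, as an engineer would, in place of code of your own. Each camera call takes 0.05 s, during which the arm holds its last target. There are 200 camera calls.

## Working session

There is one attempt and no reset: what is moved stays moved. The work goes in short steps, Python scripts to look and compute and a tool call to move; the robot and the scene stay as the last step left them, time stands still between calls to the robot, and variables do not carry over. Pictures are saved under pics/ and viewed, at most 14 in all, crops included, and the job is handed in when it is done.

Besides the shell and the picture viewer there is one more tool, called after "Call:" by a JSON object that holds its "name" and its "arguments", one argument or row to a line. send_rows: Moves the arm, as the interface text tells. Its arguments: {"type":"object","properties":{"steps":{"type":"array"},"newtons":{"type":"number"}},"required":["steps"]}

```bash
ls; mkdir -p pics; python3 - <<'E'
from rig import *
import cv2,numpy as np
s=get_state();print({k:np.round(v,3) for k,v in s.items()},pinch_z)
for n in("top","side"):
    d=get_image(n);cv2.imwrite(f"pics/{n}0.png",d["color"][...,::-1]);print(n,d["mtx"],d["T"].round(3))
    np.savez(f"{n}0.npz",**d)
d=get_image("wrist");print(d["mount"].round(4),d["mtx"])
E
```

```text
pics
{'clock': np.float64(0.0), 'qpos': array([-1.376,  0.277,  1.506, -0.   ,  1.361, -0.121]), 'qd': array([ 0.001,  0.   ,  0.   ,  0.   , -0.   ,  0.   ]), 'effort': array([-0.0000e+00, -4.1677e+01, -2.4581e+01, -0.0000e+00,  1.1000e-02,
       -0.0000e+00]), 'position': array([ 0.178, -0.546,  0.23 ]), 'ee_rot': array([-0.001,  0.988,  0.157, -0.   ]), 'contact_force': array([-0.563, -0.501, -0.049]), 'moment': array([-0.007, -0.04 ,  0.045]), 'gripper_force': np.float64(0.0), 'width': np.float64(0.085)} 0.0187
top [[390.71896207   0.         256.05781178]
 [  0.         390.71896207 198.96563088]
 [  0.           0.           1.        ]] [[ 0.017 -0.996  0.088  0.416]
 [-0.999 -0.02  -0.03   0.032]
 [ 0.031 -0.087 -0.996  1.228]
 [ 0.     0.     0.     1.   ]]
side [[357.45574769   0.         255.09771145]
 [  0.         357.45574769 193.70848468]
 [  0.           0.           1.        ]] [[-0.998  0.016 -0.054  0.598]
 [ 0.053  0.609 -0.792  0.821]
 [ 0.02  -0.793 -0.609  0.719]
 [ 0.     0.     0.     1.   ]]
[[ 4.000e-04 -9.664e-01 -2.570e-01  6.570e-02]
 [ 1.000e+00  5.000e-04 -1.000e-04  5.000e-04]
 [ 2.000e-04 -2.570e-01  9.664e-01 -1.428e-01]
 [ 0.000e+00  0.000e+00  0.000e+00  1.000e+00]] [[289.5119031    0.         256.73542625]
 [  0.         289.5119031  190.85424411]
 [  0.           0.           1.        ]]
```

```bash
python3 -c "
import cv2
for n in ('top','side'):
    cv2.imwrite(f'pics/{n}0b.png',cv2.resize(cv2.imread(f'pics/{n}0.png'),(800,600),interpolation=cv2.INTER_CUBIC))"
```

```text
(no output)
```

View pics/top0b.png

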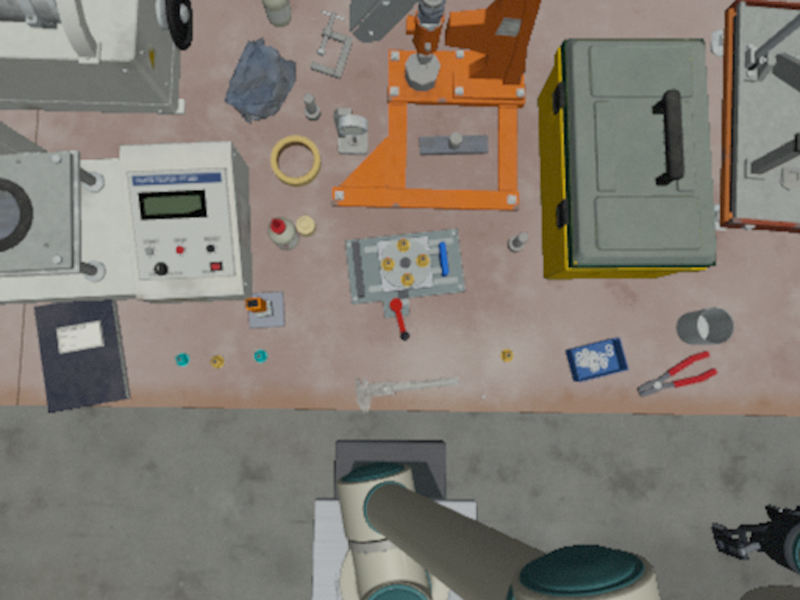

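View pics/side0b.png

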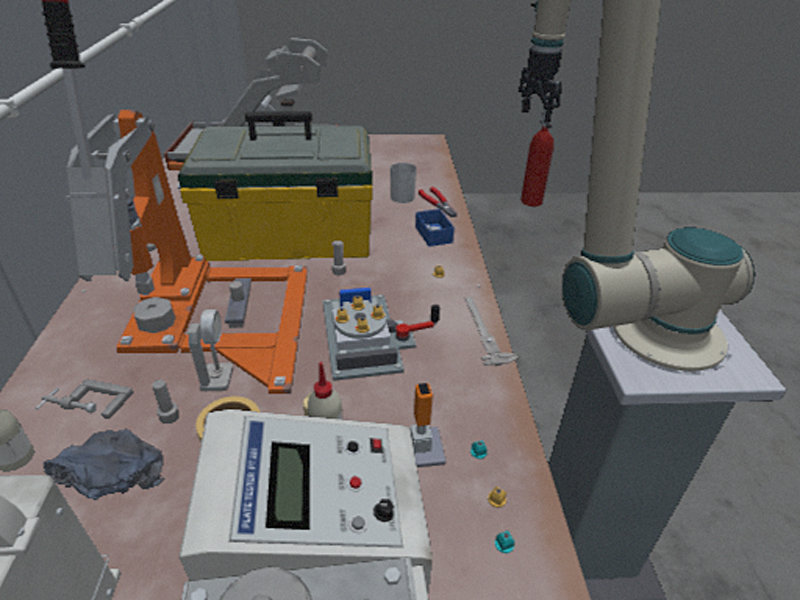

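```bash
cat > h.py <<'E'
from rig import *
import cv2,numpy as np
from scipy.spatial.transform import Rotation as R
def Rt(s):
    q=np.array(s["ee_rot"]);return R.from_quat(np.r_[q[1:],q[0]]).as_matrix()
def wrist(name=None):
    s=get_state();d=get_image("wrist");T=np.eye(4);T[:3,:3]=Rt(s);T[:3,3]=s["position"]
    d=dict(d);d["T"]=T@d["mount"]
    if name:np.savez(name+".npz",**d);cv2.imwrite(f"pics/{name}.png",cv2.resize(d["color"][...,::-1],None,fx=1.5,fy=1.5,interpolation=cv2.INTER_CUBIC))
    return d
def ray(d,uv):
    uv=np.atleast_2d(np.float64(uv));v=np.c_[uv,np.ones(len(uv))]@np.linalg.inv(d["mtx"]).T@d["T"][:3,:3].T
    return d["T"][:3,3],v
def pl(d,uv,z):
    o,v=ray(d,uv);return o+v*((z-o[2])/v[:,2])[:,None]
def pj(d,P):
    p=(np.atleast_2d(P)-d["T"][:3,3])@d["T"][:3,:3]@d["mtx"].T;return p[:,:2]/p[:,2:]
def blobs(d,lo,hi,amin=8):
    m=cv2.inRange(cv2.cvtColor(d["color"],cv2.COLOR_RGB2HSV),np.array(lo),np.array(hi))
    n,l,st,c=cv2.connectedComponentsWithStats(m)
    return [(c[i],st[i],l==i) for i in range(1,n) if st[i,4]>=amin]
def tool(s,dp):  # world shift -> tool axes cm
    return (np.asarray(dp)@Rt(s)*100).round(2)
def yaw(s):  # world angle of tool x, tool y (deg)
    M=Rt(s);return np.degrees([np.arctan2(M[1,0],M[0,0]),np.arctan2(M[1,1],M[0,1])]).round(2)
E
python3 - <<'E'
from h import *
print(yaw(get_state()),Rt(get_state()).round(2))
for n in("top","side"):
    d=dict(np.load(n+"0.npz"))
    for nm,lo,hi,z in(("brass",(14,110,90),(28,255,255),.018),("blue",(105,140,40),(120,255,255),.045),("red",(0,150,90),(6,255,255),.03),("orange",(5,150,120),(16,255,255),.16)):
        for c,st,m in blobs(d,lo,hi):
            if st[4]>900: continue
            print(n,nm,c.round(1),st[2:],pl(d,c,z)[0].round(3))
E
```

```text
[ 18.09 -71.91] [[ 0.95  0.31 -0.  ]
 [ 0.31 -0.95  0.  ]
 [ 0.   -0.   -1.  ]]
top brass [96.9 35.7] [ 3  9 19] [1.034 0.512 0.018]
top brass [295.8  38.7] [6 4 9] [ 1.046 -0.124  0.018]
top brass [327.2  57.6] [ 7  7 17] [ 0.986 -0.226  0.018]
top brass [184.6  95.2] [ 27  22 109] [0.848 0.228 0.018]
top brass [237.4 108.5] [ 19  26 157] [0.809 0.06  0.018]
top brass [192.4 114.1] [25 12 65] [0.787 0.201 0.018]
top brass [256.6 114.7] [ 5  5 11] [ 0.791 -0.002  0.018]
top brass [229.  124.2] [ 9 11 31] [0.758 0.085 0.018]
top brass [239.3 126.3] [15 10 49] [0.752 0.052 0.018]
top brass [252.6 124.5] [ 4  6 11] [0.759 0.01  0.018]
top brass [301.7 126.4] [24 11 96] [ 0.757 -0.145  0.018]
top brass [319.1 124.3] [ 8  4 14] [ 0.765 -0.201  0.018]
top brass [257.5 156.9] [ 8  8 42] [ 0.655 -0.007  0.018]
top brass [270.  166.7] [ 7  8 40] [ 0.625 -0.047  0.018]
top brass [247.8 168.9] [ 7  8 43] [0.617 0.023 0.018]
top brass [260.3 178.8] [ 8  8 44] [ 0.586 -0.017  0.018]
top brass [158.8 191.8] [6 4 9] [0.539 0.297 0.018]
top brass [165.  195.9] [12  9 57] [0.527 0.277 0.018]
top bras
[... 1141 characters left out ...]
368 0.018]
side blue [278.1 145.5] [ 24  22 322] [ 0.435 -0.352  0.045]
side blue [226.7 188. ] [ 19  12 125] [ 0.626 -0.088  0.045]
side blue [165.2 281.9] [ 4  7 13] [0.765 0.276 0.045]
side blue [162.2 300.3] [6 4 9] [0.764 0.327 0.045]
side blue [160.6 325.2] [12 38 69] [0.758 0.388 0.045]
side red [348.4  86.8] [10  7 40] [-0.004 -0.986  0.03 ]
side red [263.3 208.7] [23  7 71] [ 0.516 -0.001  0.03 ]
side orange [80.5 73.2] [10  5 45] [ 1.28  -0.808  0.16 ]
side orange [111.8 103.8] [ 9  3 13] [ 1.056 -0.473  0.16 ]
side orange [ 89.8 130.7] [10 17 90] [ 1.071 -0.259  0.16 ]
side orange [131.3 220.7] [ 6  4 14] [0.84  0.189 0.16 ]
side orange [270.3 251.4] [11  9 38] [0.526 0.296 0.16 ]
```

```bash
python3 - <<'E'
from h import *
a=dict(np.load("top0.npz"));b=dict(np.load("side0.npz"))
def tri(u,v):
    A=[];y=[]
    for d,p in((a,u),(b,v)):
        o,r=ray(d,p);r=r[0]/np.linalg.norm(r[0]);P=np.eye(3)-np.outer(r,r);A.append(P);y.append(P@o)
    return np.linalg.lstsq(np.vstack(A),np.hstack(y),rcond=None)[0].round(4)
T=[(257.5,156.9),(247.8,168.9),(260.3,178.8),(270,166.7)];S=[(218.5,201.9),(231.4,208.2),(241.4,199.8),(228.7,193.7)]
for t,s in zip(T,S): print("nut",tri(t,s))
N=np.array([tri(t,s) for t,s in zip(T,S)]);x=N[0]-N[2];y=N[1]-N[3]
print("yaw",np.degrees(np.arctan2(x[1],x[0])),np.degrees(np.arctan2(-y[0],y[1])),N.mean(0))
print("spares",tri((323.8,227),(280.4,173.7)),tri((139,231.1),(318.1,318.3)))
print("bar",tri((283.5,165.5),(226.7,188)),"tub",tri((382.8,231.1),(278.1,145.5)))
print("knob top",pl(a,np.array([404.5,335])*.64,.07),"knob side",pl(b,np.array([435,308])*.64,.07))
print("pivot",pl(a,np.array([396,303])*.64,.03),pl(b,np.array([402,332])*.64,.03))
print("key handle top",pl(a,np.array([256,303])*.64,.135),pl(b,np.array([423,388])*.64,.135))
print("stand corners",pl(a,np.array([[248,293],[283,292],[285,327],[250,328]])*.64,.01))
print("tubc",pl(a,np.array([[565,348],[620,337],[628,368],[573,381]])*.64,.045))
E
```

```text
nut [ 0.6484 -0.0056  0.0553]
nut [0.6107 0.0233 0.0543]
nut [ 0.581  -0.0152  0.0543]
nut [ 0.6188 -0.044   0.0558]
yaw 8.106298541851611 6.862914885733681 [ 0.614725 -0.010375  0.054925]
spares [ 0.4392 -0.2185  0.0076] [0.4159 0.3566 0.0015]
bar [ 0.6253 -0.0861  0.0463] tub [ 0.4291 -0.402   0.0163]
knob top [[ 0.47227827 -0.01206583  0.07      ]] knob side [[ 0.471949  -0.0051222  0.07     ]]
pivot [[0.53702794 0.00424013 0.03      ]] [[0.53473297 0.01600648 0.03      ]]
key handle top [[0.52131558 0.25674347 0.135     ]] [[0.52132938 0.26288958 0.135     ]]
stand corners [[0.55305155 0.29906345 0.01      ]
 [0.55651096 0.22979237 0.01      ]
 [0.48663751 0.22347079 0.01      ]
 [0.48333006 0.29241695 0.01      ]]
tubc [[ 0.45399052 -0.3268734   0.045     ]
 [ 0.4774972  -0.43580161  0.045     ]
 [ 0.41722989 -0.4507255   0.045     ]
 [ 0.39021929 -0.34214053  0.045     ]]
```

Call:
{"name": "send_rows", "arguments": {
  "steps": [-1,4.4,-2.1,0,0,-1,4.4,-2.1,0,0,-1,4.4,-2.1,0,0,-1,4.4,-2.1,0,0,-1,4.4,-2.1,0,0,-1,4.4,-2.1,0,0,-1,4.4,-2.1,0,0,-1,4.4,-2.1,0,0,-1,4.4,-2.1,0,0,-1,4.4,-2.1,0,0,-1,4.4,-2.1,0,5.3,-1,0,0,0,5.3]
}}

```text
clock: 1.35
position: [0.5708, -0.172, 0.2306]
ee_rot: [-0.001, 0.998, 0.066, 0.001]
contact_force: [-1.3, -0.9, 1.1]
width: 0.0001
gripper_force: 0.0
```

```bash
python3 - <<'E'
from h import *
d=wrist("w1");s=get_state();print(np.round(s["position"],4),yaw(s),np.round(s["qpos"],2))
E
```

```text
[ 0.5687 -0.174   0.2305] [  7.42 -82.58] [-0.41  0.31  1.46  0.    1.37  1.03]
```

View pics/w1.png

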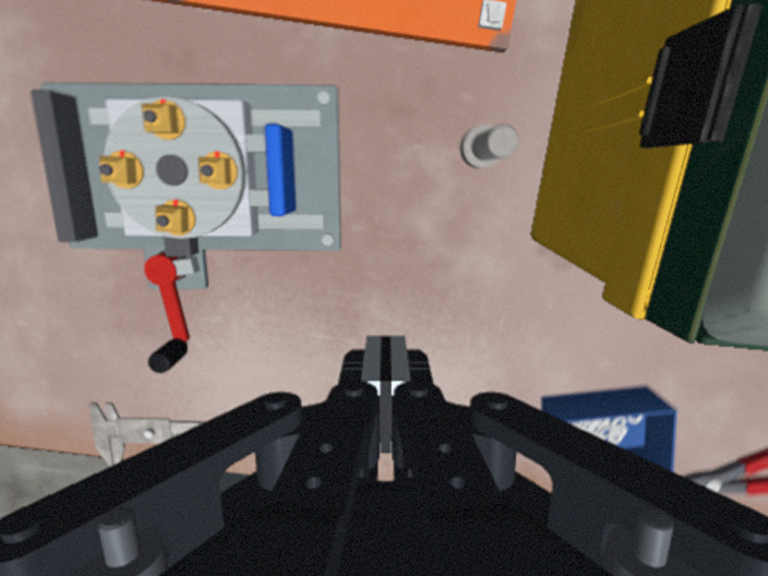

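```bash
python3 - <<'E'
from h import *
d=dict(np.load("w1.npz"));
f=lambda p,z:pl(d,np.array(p)/1.5,z).round(4)
C=f([[337,86],[340,247],[42,84]],.01);print("corners",C)
x=C[0]-C[1];th=np.arctan2(x[1],x[0]);print("yaw",np.degrees(th),np.linalg.norm(x), np.linalg.norm(C[0]-C[2]))
y=C[2]-C[0];print(np.degrees(np.arctan2(-y[0],y[1])))
ux=np.r_[np.cos(th),np.sin(th),0];uy=np.r_[-ux[1],ux[0],0]
O=(C[0]-65*.001*ux+.115*uy+C[1]+65*.001*ux+.115*uy)/2;print("origin",O)
def loc(p,z): P=f(p,z)-O;return np.c_[P@ux,P@uy].round(4)
print("stop top corners",loc([[33,92],[62,240]],.03))
print("flange c",loc([[172,170]],.048),"nuts",loc([[158,117],[117,170],[170,218],[211,170]],.069))
print("bar low right",loc([[293,128],[296,212]],.014),"bar top",loc([[265,125],[270,215]],.058))
print("pivot",loc([[160,268]],.035),"knob",loc([[160,360]],.07), loc([[180,345]],.036))
print("knobw",f([[160,360]],.07),f([[180,345]],.036))
print("tub",f([[543,398],[675,405],[645,388]],.045))
E
```

```text
corners [[ 0.6944 -0.1177  0.01  ]
 [ 0.5698 -0.1334  0.01  ]
 [ 0.6656  0.1085  0.01  ]]
yaw 7.181604754712319 0.12558523002327945 0.22802605114328495
7.255913789768204
origin [ 0.61772331 -0.01145219  0.01      ]
stop top corners [[ 0.0534  0.106 ]
 [-0.0557  0.1045]]
flange c [[-0.001   0.0018]] nuts [[ 0.0327 -0.003 ]
 [-0.0013  0.0291]
 [-0.0334 -0.003 ]
 [-0.0008 -0.0347]]
bar low right [[ 0.0315 -0.0803]
 [-0.0335 -0.0799]] bar top [[ 0.0293 -0.0703]
 [-0.0318 -0.07  ]]
pivot [[-0.0767  0.0265]] knob [[-0.1403  0.0167]] [[-0.1422  0.0174]]
knobw [[ 0.4764 -0.0124  0.07  ]] [[ 0.4745 -0.012   0.036 ]]
tub [[ 0.4717 -0.3187  0.045 ]
 [ 0.4802 -0.4301  0.045 ]
 [ 0.4921 -0.4007  0.045 ]]
```

Call:
{"name": "send_rows", "arguments": {
  "steps": [-1,1.4,-0.9,0,0,-1,1.4,-0.9,0,0,-1,1.4,-0.9,0,0,-1,1.4,-0.9,2,0,-1,1.4,-0.9,3,0,-1,0,0,4,0,-1,0,0,4,0,-1,0,0,4,0,-1,0,0,2.5,0,-1,0,0,0,0,-1,0,-1,0,0,-1,0,-1,0,0]
}}

```text
clock: 2.6
position: [0.6296, -0.1032, 0.0382]
ee_rot: [0.001, 0.998, 0.065, 0.002]
contact_force: [0.7, -16.0, -2.9]
width: 0.0
gripper_force: 9.5
```

Call:
{"name": "send_rows", "arguments": {
  "steps": [-1,0,-0.5,0,0,-1,0,-0.5,0,0,-1,0,-0.5,0,0,-1,0,-0.5,0,0,-1,0,-0.5,0,0]
}}

```text
clock: 3.1
position: [0.6264, -0.0797, 0.0384]
ee_rot: [0.002, 0.998, 0.066, 0.002]
contact_force: [0.7, -6.0, -1.2]
width: -0.0
gripper_force: 2.9
```

Call:
{"name": "send_rows", "arguments": {
  "steps": [-1,0,-0.5,0,0,-1,0,-0.5,0,0,-1,0,-0.4,0,0,-1,0,-0.3,0,0,-1,0,0,0,0]
}}

```text
clock: 3.6
position: [0.6253, -0.0698, 0.0386]
ee_rot: [0.008, 0.998, 0.068, 0.003]
contact_force: [0.7, -22.4, -3.3]
width: -0.0002
gripper_force: 11.4
```

Call:
{"name": "send_rows", "arguments": {
  "steps": [-1,0,-0.2,0,0,-1,0,-0.2,0,0,-1,0,0,0,0]
}}

```text
clock: 3.9
position: [0.6253, -0.0697, 0.0387]
ee_rot: [0.011, 0.998, 0.069, 0.003]
contact_force: [0.5, -32.3, -4.8]
width: 0.0
gripper_force: 16.0
```

Call:
{"name": "send_rows", "arguments": {
  "steps": [-1,0,1,0,0,-1,0,2,0,0,-1,-2,1,-4,0,-1,-2,1,-4,0,-1,-2,0,-4,0,-1,-2,0,-4,0,-1,0,0,-2,0,-1,0,0,0,0]
}}

```text
clock: 4.7
position: [0.5508, -0.1179, 0.2214]
ee_rot: [0.002, 0.998, 0.065, 0.005]
contact_force: [1.6, 0.1, 0.3]
width: 0.0001
gripper_force: 0.0
```

```bash
python3 - <<'E'
from h import *
d=wrist("w2");s=get_state();print(np.round(s["position"],4),yaw(s),np.round(s["qpos"],2),Rt(s)[:,2])
E
```

```text
[ 0.5499 -0.1175  0.2189] [  7.51 -82.49] [-0.33  0.26  1.56  0.    1.32  1.1 ] [ 0.00525161 -0.0010829  -0.99998562]
```

View pics/w2.png

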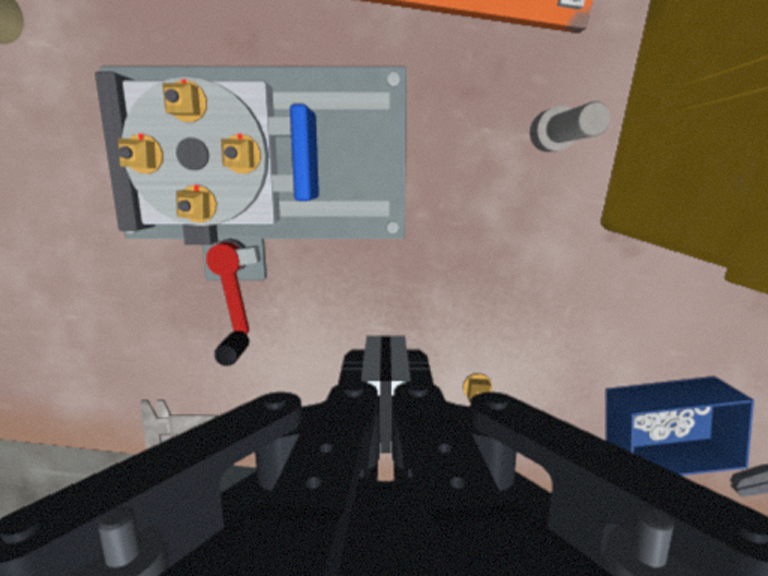

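```bash
python3 - <<'E'
from h import *
d=dict(np.load("w2.npz"));s=get_state()
f=lambda p,z:pl(d,np.array(p)/1.5,z).round(4)
C=f([[405,66],[405,238],[102,66]],.01);print(C,[np.linalg.norm(C[0]-C[i]) for i in(1,2)])
th=np.radians(7.3);ux=np.r_[np.cos(th),np.sin(th),0];uy=np.r_[-ux[1],ux[0],0]
O=(C[0]+C[1])/2+.115*uy;O[2]=0;print("O",O)
def loc(p,z): P=f(p,z)-O;return np.c_[P@ux,P@uy].round(4)
print("stop",loc([[97,73],[125,230]],.03),"flange",loc([[193,154]],.048),"carr edges",loc([[268,83],[272,222]],.036))
print("nuts",loc([[180,97],[132,154],[190,206],[234,154]],.069))
print("knob",f([[229,352],],.07),f([[240,330]],.036),loc([[229,352]],.07),"pivot",f([[222,258]],.035),loc([[222,258]],.035))
k=f([[229,352]],.07)[0];k[2]=.05;print("to knob tool",tool(s,k-s["position"]))
E
```

```text
[[ 0.695  -0.1149  0.01  ]
 [ 0.5675 -0.1333  0.01  ]
 [ 0.6653  0.1089  0.01  ]] [np.float64(0.12882084458658075), np.float64(0.22576210930977766)]
O [ 0.61663757 -0.01003214  0.        ]
stop [[ 0.0545  0.1041]
 [-0.0561  0.1004]] flange [[-0.0007  0.0347]] carr edges [[ 0.0474 -0.0175]
 [-0.0491 -0.0144]]
nuts [[ 0.0328  0.0304]
 [-0.0018  0.0656]
 [-0.0351  0.0315]
 [-0.0015 -0.0008]]
knob [[ 0.4763 -0.014   0.07  ]] [[ 0.4804 -0.0109  0.036 ]] [[-0.1397  0.0139]] pivot [[0.5371 0.006  0.035 ]] [[-0.0769  0.026 ]]
to knob tool [ -6.03 -11.26  16.84]
```

Call:
{"name": "send_rows", "arguments": {
  "steps": [0,-1.5,-2.8,0,0,0,-1.5,-2.8,0,0,0,-1.5,-2.8,0,0,0,-1.4,-2.9,0,0,0,0,0,3.5,-5,0,0,0,4,-5,0,0,0,4,0,0,0,0,3.5,0,0,0,0,2.5,0,0,0,0,0,0]
}}

```text
clock: 5.75
position: [0.4717, -0.0122, 0.0372]
ee_rot: [-0.002, 0.988, 0.152, -0.005]
contact_force: [-0.5, -0.6, -0.1]
width: 0.0431
gripper_force: 0.0
```

Call:
{"name": "send_rows", "arguments": {
  "steps": [-1,0,0,0,0,-1,0,0,0,0,-1,0,0,0,0,-1,0,0,0,0,-1,0,0,0,0],
  "newtons": 25
}}

```text
clock: 6.25
position: [0.4757, -0.0129, 0.0418]
ee_rot: [-0.0, 0.988, 0.152, 0.0]
contact_force: [-1.2, 3.5, -2.0]
width: 0.0168
gripper_force: 25.2
```

Call:
{"name": "send_rows", "arguments": {
  "steps": [-1,0.05,0.97,0,-8.59,-1,0.07,0.97,0,-8.59,-1,0.07,0.97,0,-8.59,-1,0.07,0.97,0,-8.59,-1,0.07,0.97,0,-8.59,-1,0.07,0.97,0,-8.59,-1,0.07,0.97,0,-8.59,-1,0.07,0.97,0,-8.59,-1,0.07,0.97,0,-8.59,-1,0,0,0,0]
}}

```text
clock: 7.25
position: [0.5425, -0.0551, 0.0416]
ee_rot: [-0.003, 0.677, 0.736, 0.002]
contact_force: [-1.4, 12.3, 2.1]
width: 0.0171
gripper_force: 25.6
```

Call:
{"name": "send_rows", "arguments": {
  "steps": [-1,0,0.5,0,-3,-1,0,0.3,0,0,-1,0,0,0,0]
}}

```text
clock: 7.55
position: [0.5429, -0.0547, 0.0414]
ee_rot: [-0.008, 0.658, 0.753, -0.003]
contact_force: [-14.4, 8.5, 11.4]
width: 0.0171
gripper_force: 27.3
```

Call:
{"name": "send_rows", "arguments": {
  "steps": [0,0,-0.4,0,0,0,0,0,0,0,0,0,0,0,0,0,0,0,-4,0,0,0,0,-5,0,0,0,0,-5,0,0,2,0.2,-5,0,0,4.5,0.2,-2,0,0,4.5,0.2,0,0,0,4.5,0.2,0,0,0,4.5,0.2,0,0,0,4.5,0.2,0,0]
}}

```text
clock: 8.75
position: [0.5262, 0.1861, 0.2484]
ee_rot: [0.001, 0.658, 0.753, 0.001]
contact_force: [0.2, -0.5, 0.3]
width: 0.0424
gripper_force: 0.0
```

Call:
{"name": "send_rows", "arguments": {
  "steps": [0,0,0,0,0,0,0,0,0,0]
}}

```text
clock: 8.95
position: [0.526, 0.1852, 0.2479]
ee_rot: [0.001, 0.656, 0.754, 0.0]
contact_force: [0.6, -0.0, 0.0]
width: 0.0428
gripper_force: 0.0
```

```bash
python3 - <<'E'
from h import *
d=wrist("w3");s=get_state();print(np.round(s["position"],4),yaw(s),np.round(s["qpos"],2),Rt(s)[:,2])
E
```

```text
[0.5261 0.1842 0.2478] [97.84  7.84] [ 0.21  0.24  1.51 -0.    1.39  0.08] [ 0.00114418 -0.00104731 -0.9999988 ]
```

View pics/w3.png

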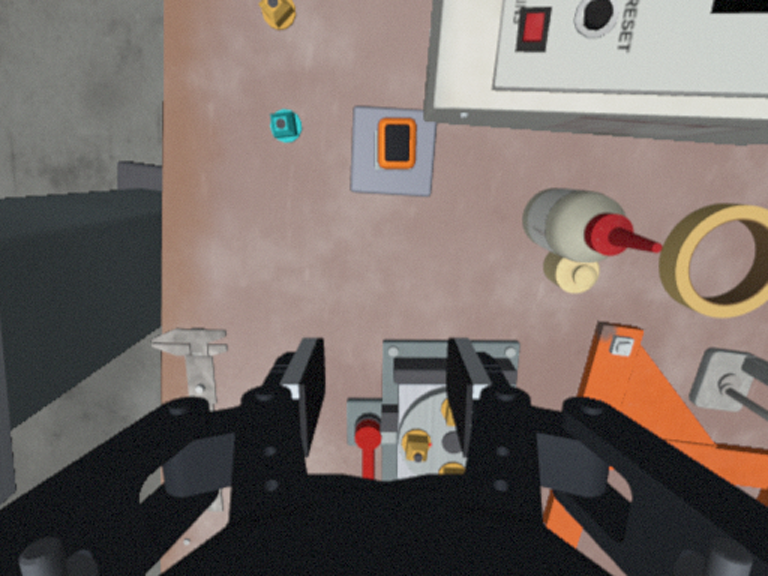

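```bash
python3 - <<'E'
from h import *
d=dict(np.load("w3.npz"));s=get_state()
f=lambda p,z:pl(d,p,z).round(4)
bs=blobs(d,(5,120,100),(17,255,255),20);bs=[b for b in bs if np.hypot(*(b[0]-[265,95]))<25]
m=np.any([b[2] for b in bs],axis=0).astype(np.uint8)
c=max(cv2.findContours(m,0,1)[0],key=cv2.contourArea)
B=cv2.boxPoints(cv2.minAreaRect(c));P=f(B,.135);print(B.round(1),P)
for i in range(4):
    e=P[(i+1)%4]-P[i];print(np.linalg.norm(e).round(4),np.degrees(np.arctan2(e[1],e[0])).round(1))
S=f(np.array([[354,106],[437,112],[432,195],[350,191]])/1.5,.01);print("stand",S,S.mean(0))
for i in range(4):
    e=S[(i+1)%4]-S[i];print(np.linalg.norm(e).round(4),np.degrees(np.arctan2(e[1],e[0])).round(1))
t=P.mean(0);print("handle",t);t[2]=.084;print(tool(s,t-s["position"]))
E
```

```text
[[252.  79.]
 [277.  79.]
 [277. 112.]
 [252. 112.]] [[0.5105 0.2763 0.135 ]
 [0.531  0.2792 0.135 ]
 [0.5351 0.2531 0.135 ]
 [0.514  0.2501 0.135 ]]
0.0207 8.1
0.0264 -81.1
0.0213 -171.9
0.0264 97.6
stand [[0.4863 0.2961 0.01  ]
 [0.5542 0.301  0.01  ]
 [0.5612 0.2347 0.01  ]
 [0.491  0.2283 0.01  ]] [0.523175 0.265025 0.01    ]
0.0681 4.1
0.0667 -84.0
0.0705 -174.8
0.068 94.0
handle [0.52265  0.264675 0.135   ]
[ 8.04  0.74 16.38]
```

```bash
python3 - <<'E'
from h import *
d=dict(np.load("w3.npz"))
for z in(.0,.05,.08,.1,.12): print(z,pl(d,np.array([[425,118],[437,0],[768,142]])/1.5,z).round(3)[:,:2].tolist())
a=dict(np.load("top0.npz"));b=dict(np.load("side0.npz"))
# tester near-right corner: top view (243,297)/800 px? side view lower right (425,555)... 
print(pl(a,np.array([[247,297],[232,143]])*.64,.0)[:,:2],[pl(b,np.array([[428,570],[400,425]])*.64,z)[:,:2].round(3).tolist() for z in(0,.05,.1)])
print("bottle",pl(a,np.array([283,236])*.64,.08),pl(a,np.array([279,226])*.64,.158))
E
```

```text
0.0 [[0.546, 0.296], [0.541, 0.384], [0.84, 0.318]]
0.05 [[0.542, 0.29], [0.538, 0.367], [0.799, 0.309]]
0.08 [[0.54, 0.287], [0.536, 0.357], [0.774, 0.304]]
0.1 [[0.539, 0.284], [0.535, 0.35], [0.758, 0.301]]
0.12 [[0.537, 0.282], [0.534, 0.343], [0.741, 0.297]]
[[0.54605779 0.30293757]
 [0.86295505 0.3458467 ]] [[[0.526, 0.459], [0.549, 0.216]], [[0.531, 0.484], [0.552, 0.258]], [[0.536, 0.509], [0.556, 0.3]]]
bottle [[0.65530271 0.22203001 0.08      ]] [[0.65682392 0.21674593 0.158     ]]
```

Call:
{"name": "send_rows", "arguments": {
  "steps": [0,2,0.2,0,2.3,0,2,0.1,0,0,0,2,0.1,0,0,0,2,0,0,0,0,0,0,4,0,0,0,0,4,0,0,0,0,4,0,0,0,0,3.3,0,0,0,0,0,0]
}}

```text
clock: 9.9
position: [0.5184, 0.2614, 0.0903]
ee_rot: [-0.002, 0.673, 0.739, -0.005]
contact_force: [-0.3, -0.2, 0.3]
width: 0.0428
gripper_force: 0.0
```

```bash
python3 - <<'E'
from h import *
d=wrist("w4");s=get_state();print(np.round(s["position"],4),yaw(s),np.round(s["contact_force"],1))
E
```

```text
[0.5204 0.2624 0.093 ] [95.38  5.38] [ 0.3 -0.5  1. ]
```

View pics/w4.png

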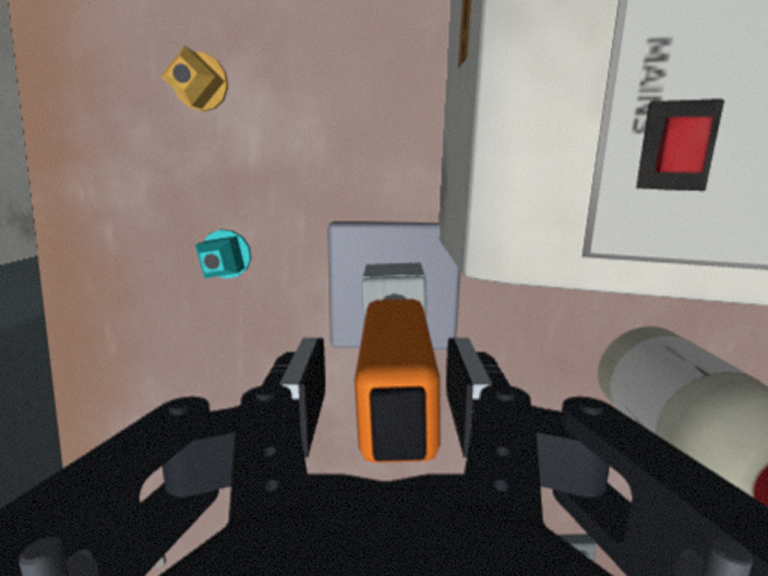

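```bash
python3 - <<'E'
from h import *
d=dict(np.load("w4.npz"));s=get_state()
P=pl(d,np.array([[398,423],[370,392],[424,388],[426,458],[373,459]])/1.5,.135);print(P.round(4))
print([tool(s,p-s["position"]) for p in P])
E
```

```text
[[0.5226 0.2644 0.135 ]
 [0.5148 0.2725 0.135 ]
 [0.5281 0.2749 0.135 ]
 [0.531  0.2549 0.135 ]
 [0.5172 0.2532 0.135 ]]
[array([ 0.17,  0.23, -4.2 ]), array([ 1.04, -0.48, -4.2 ]), array([ 1.16,  0.87, -4.2 ]), array([-0.86,  0.97, -4.2 ]), array([-0.9 , -0.42, -4.2 ])]
```

Call:
{"name": "send_rows", "arguments": {
  "steps": [0,0.15,0.25,0,0,0,0,0,0,0,-1,0,0,0,0,-1,0,0,0,0,-1,0,0,0,0,-1,0,0,0,0],
  "newtons": 80
}}

```text
clock: 10.55
position: [0.5237, 0.2664, 0.0963]
ee_rot: [0.001, 0.672, 0.74, 0.001]
contact_force: [-1.4, -1.1, 6.1]
width: 0.0214
gripper_force: 77.7
```

```bash
python3 - <<'E'
from h import *
s=get_state();print(np.round(s["position"],4),yaw(s),np.round(s["contact_force"],1),s["width"],s["gripper_force"],np.round(s["qpos"],2))
E
```

```text
[0.5237 0.2664 0.0963] [95.52  5.52] [-1.4 -1.1  6.1] 0.02139090362147285 77.73478031158447 [ 0.35  0.4   1.68 -0.    1.06  0.26]
```

Call:
{"name": "send_rows", "arguments": {
  "steps": [-1,0,0,-1,0,-1,0,0,-2,0,-1,0,0,-3.5,0,-1,0,0,-4,0,-1,-4,0.8,0,0,-1,-4,0.8,0,0,-1,-4,0.8,0,0,-1,-4,0.8,0,0,-1,-4,0.8,0,0,-1,-4,0.8,0,0,-1,-4,0.8,0,0,-1,-4,0.8,0,0]
}}

```text
clock: 11.75
position: [0.618, -0.0476, 0.2002]
ee_rot: [0.0, 0.672, 0.74, 0.0]
contact_force: [1.1, -0.7, -1.6]
width: 0.0213
gripper_force: 78.5
```

Call:
{"name": "send_rows", "arguments": {
  "steps": [-1,0,0,0,0,-1,0,0,0,0,-1,0,0,0,0]
}}

```text
clock: 12.05
position: [0.6173, -0.0452, 0.1997]
ee_rot: [-0.0, 0.672, 0.74, 0.0]
contact_force: [-0.1, -0.0, -1.6]
width: 0.021
gripper_force: 78.4
```

```bash
python3 - <<'E'
from h import *
d=wrist("w5");s=get_state();print(np.round(s["position"],4),yaw(s),np.round(s["contact_force"],1),s["width"],np.round(s["qpos"],2))
E
```

```text
[ 0.6173 -0.0449  0.1998] [95.57  5.57] [ 0.7  0.5 -2.3] 0.021344025417103604 [-0.19  0.36  1.46  0.    1.32 -0.28]
```

View pics/w5.png

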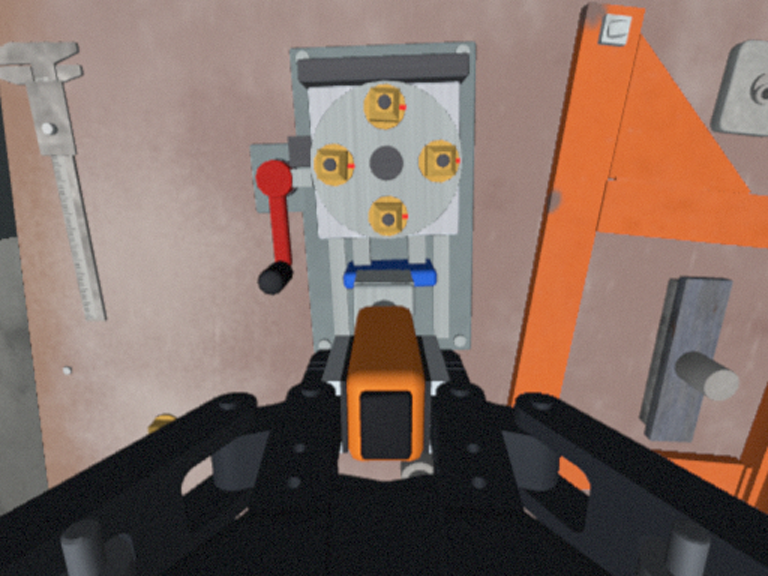

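```bash
cat > nuts.py <<'E'
from h import *
def nuts(d,guess):
    g=cv2.cvtColor(d["color"],cv2.COLOR_RGB2GRAY).astype(float);out=[]
    for u,v in guess:
        u,v=u/1.5,v/1.5;yy,xx=np.mgrid[0:384,0:512];r=np.hypot(xx-u,yy-v)<5
        w=np.where(r,np.clip(75-g,0,None),0);out.append([(w*xx).sum()/w.sum(),(w*yy).sum()/w.sum()])
    return np.array(out)
E
python3 - <<'E'
from nuts import *
d=dict(np.load("w5.npz"));s=get_state()
p=nuts(d,[(442,160),(385,102),(331,165),(388,219)]);print((p*1.5).round(1))
P=pl(d,p,.069);print(P.round(4))
c=P.mean(0);th=[np.degrees(np.arctan2(*(P[i]-c)[1::-1]))-90*i for i in range(4)];print(c.round(4),np.array(th).round(1)%360,[np.linalg.norm(q-c).round(4) for q in P])
print("knob/pivot",pl(d,np.array([[275,180],[272,280]])/1.5,.035).round(4))
z=.0863
for q in P: print("move",tool(s,q-s["position"]))
E
```

```text
[[nan nan]
 [nan nan]
 [nan nan]
 [nan nan]]
[[nan nan nan]
 [nan nan nan]
 [nan nan nan]
 [nan nan nan]]
[nan nan nan] [nan nan nan nan] [np.float64(nan), np.float64(nan), np.float64(nan), np.float64(nan)]
knob/pivot [[ 0.5371  0.0058  0.035 ]
 [ 0.5372 -0.0654  0.035 ]]
move [nan nan nan]
move [nan nan nan]
move [nan nan nan]
move [nan nan nan]nuts.py:6: RuntimeWarning: invalid value encountered in scalar divide
  w=np.where(r,np.clip(75-g,0,None),0);out.append([(w*xx).sum()/w.sum(),(w*yy).sum()/w.sum()])
```

```bash
sed -i 's/w=np.where.*;out/t=(g[r].min()+np.median(g[r]))\/2;w=np.where(r,np.clip(t-g,0,None),0);out/' nuts.py
cat >> nuts.py <<'E'
def fit(P):
    c=P.mean(0);th=[(np.degrees(np.arctan2(*(P[i]-c)[1::-1]))-90*i+180)%360-180 for i in range(4)]
    return c.round(4),np.round(th,1),[np.linalg.norm(q-c).round(4) for q in P]
E
python3 - <<'E'
from nuts import *
d=dict(np.load("w5.npz"));s=get_state()
p=nuts(d,[(442,160),(385,102),(331,165),(388,219)]);print((p*1.5).round(1))
P=pl(d,p,.069);print(P.round(4));print(fit(P))
for q in P: print("move",tool(s,q-s["position"]))
E
```

```text
[[442.9 158.7]
 [386.4 102.1]
 [333.5 164.6]
 [389.1 218.4]]
[[ 0.646   0.0296  0.069 ]
 [ 0.6089  0.058   0.069 ]
 [ 0.5805  0.0199  0.069 ]
 [ 0.6172 -0.0091  0.069 ]]
(array([0.6132, 0.0246, 0.069 ]), array([8.7, 7.2, 8.2, 6.9]), [np.float64(0.0333), np.float64(0.0337), np.float64(0.0331), np.float64(0.034)])
move [ 7.13  3.59 13.09]
move [10.32  0.17 13.09]
move [ 6.8  -3.03 13.09]
move [ 3.55  0.35 13.08]
```

```bash
python3 - <<'E'
from nuts import *
d=dict(np.load("w5.npz"));s=get_state()
z=.1998-.0863+.125
Q=pl(d,np.array([[362,393],[410,393],[412,459],[359,459]])/1.5,z);print([tool(s,p-s["position"]) for p in Q],tool(s,Q.mean(0)-s["position"]))
d4=dict(np.load("w4.npz"))
# socket top edge in w5: front edge of socket, z=rim+28..; rim front edge
zr=.1998-.0863
print("socket top front edge(z~rim+.03)",[tool(s,p-s["position"]) for p in pl(d,np.array([[355,285],[413,283],[384,270]])/1.5,zr+.03)],[tool(s,p-s["position"]) for p in pl(d,np.array([[355,268],[413,268]])/1.5,zr)])
E
```

```text
[array([ 0.73, -0.53, -3.87]), array([ 0.73,  0.74, -3.87]), array([-1.29,  0.83, -3.87]), array([-1.29, -0.64, -3.87])] [-0.28  0.1  -3.87]
socket top front edge(z~rim+.03) [array([ 1.2 , -1.34,  5.63]), array([1.3 , 1.41, 5.63]), array([1.93, 0.04, 5.63])] [array([ 1.36, -1.54,  8.63]), array([1.36, 1.6 , 8.63])]
```

Call:
{"name": "send_rows", "arguments": {
  "steps": [-1,2.44,1.19,0,0,-1,2.44,1.19,0,0,-1,2.45,1.18,0,2,-1,0,0,2,0,-1,0,0,1.5,0,-1,0,0,0,0,-1,0,0,0,0,-1,0,0,0,0]
}}

```text
clock: 12.9
position: [0.6467, 0.0307, 0.1659]
ee_rot: [0.001, 0.685, 0.729, 0.001]
contact_force: [-0.0, -0.1, -1.0]
width: 0.0217
gripper_force: 78.3
```

```bash
cat > st.py <<'E'
from h import *
import sys
s=get_state();print(np.round(s["position"],4),yaw(s),"F",np.round(s["contact_force"],1),"M",np.round(s["moment"],2),"rim",round(s["position"][2]-.0863,4),"w",round(float(s["width"]),4),"q6",round(float(np.degrees(s["qpos"][5]))),"t",s["clock"])
E
python3 st.py; python3 - <<'E'
from h import *
s=get_state();d=wrist("w6")
E
```

```text
[0.6467 0.0307 0.1659] [93.54  3.54] F [-0.  -0.1 -1. ] M [ 0.02 -0.01 -0.05] rim 0.0796 w 0.0217 q6 -7 t 12.9
```

View pics/w6.png

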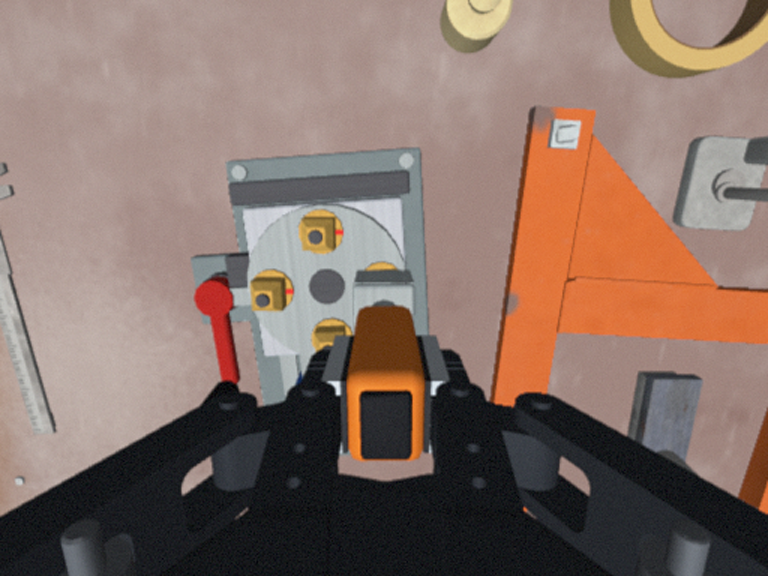

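Call:
{"name": "send_rows", "arguments": {
  "steps": [-1,0,0,1,0,-1,0,0,0.5,0,-1,0,0,0.5,0,-1,0,0,0.5,0,-1,0,0,0.4,0,-1,0,0,0,0,-1,0,0,0,0]
}}

```text
clock: 13.65
position: [0.646, 0.0302, 0.1372]
ee_rot: [0.0, 0.685, 0.728, 0.0]
contact_force: [-1.9, -0.0, 6.3]
width: 0.0213
gripper_force: 79.4
```

```bash
python3 st.py
```

```text
[0.646  0.0302 0.1372] [93.5  3.5] F [-1.9 -0.   6.3] M [0.   0.56 0.03] rim 0.0509 w 0.0213 q6 -7 t 13.65
```

Call:
{"name": "send_rows", "arguments": {
  "steps": [-1,0,0.02,0,6,-1,0,0.02,0,6,-1,0,0.02,0,6,-1,0,0.02,0,6,-1,0,0.02,0,6,-1,0,0.02,0,6,-1,0,0.02,0,6,-1,0,0.02,0,4.4,-1,0,0,0,0,-1,0,0,0,0]
}}

```text
clock: 14.65
position: [0.6467, 0.0291, 0.1371]
ee_rot: [0.0, 0.917, 0.4, -0.001]
contact_force: [-2.7, -1.9, 7.0]
width: 0.0214
gripper_force: 79.4
```

```bash
python3 st.py
```

```text
[0.6467 0.0291 0.1371] [ 47.11 -42.89] F [-2.7 -1.9  7. ] M [-0.33  0.9   0.  ] rim 0.0508 w 0.0214 q6 39 t 14.65
```

Call:
{"name": "send_rows", "arguments": {
  "steps": [-1,0,-0.02,0,-5,-1,0,0,-1,0,-1,0,0,-2,0,-1,0,-0.03,-0.5,-8.4,-1,0,-0.03,0,-8.2,-1,0,-0.03,0,-8.2,-1,0,-0.03,0,-8.2,-1,0,-0.03,0,-8.4,-1,-0.2,-3.3,0,0,-1,-0.2,-3.3,0,0,-1,0,0,0,0,-1,0,0,0,0]
}}

```text
clock: 15.85
position: [0.5807, 0.0225, 0.1713]
ee_rot: [0.001, 0.686, 0.728, 0.001]
contact_force: [1.2, 0.8, -1.5]
width: 0.0213
gripper_force: 78.9
```

```bash
python3 st.py; python3 - <<'E'
from h import *
d=wrist("w7")
E
python3 -c "
import cv2
a=cv2.imread('pics/w7.png');cv2.imwrite('pics/w7c.png',cv2.resize(a[150:420,250:610],None,fx=2,fy=2))"
```

```text
[0.5807 0.0225 0.1713] [93.42  3.42] F [ 1.2  0.8 -1.5] M [ 0.03 -0.03 -0.  ] rim 0.085 w 0.0213 q6 -8 t 15.85
```

View pics/w7c.png

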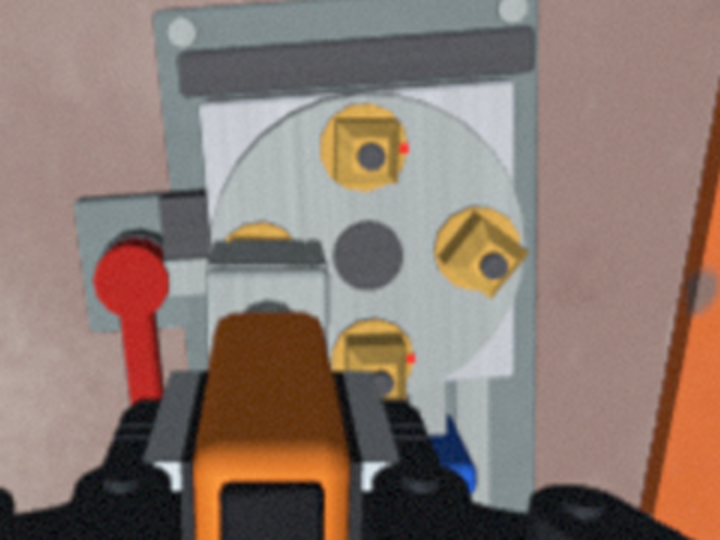

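Call:
{"name": "send_rows", "arguments": {
  "steps": [-1,0,-0.07,1.4,0,-1,0,0,0.5,0,-1,0,0,0.5,0,-1,0,0,0.5,0,-1,0,0,0.5,0,-1,0,0,0,0,-1,0,0,0,0]
}}

```text
clock: 16.6
position: [0.5797, 0.0224, 0.1371]
ee_rot: [-0.0, 0.685, 0.728, -0.0]
contact_force: [-2.3, -0.8, 3.7]
width: 0.0211
gripper_force: 79.4
```

Call:
{"name": "send_rows", "arguments": {
  "steps": [-1,0,0.02,0,6,-1,0,0.02,0,6,-1,0,0.02,0,6,-1,0,0.02,0,6,-1,0,0.02,0,6,-1,0,0.02,0,6,-1,0,0.02,0,6,-1,0,0.02,0,4.4,-1,0,0,0,0,-1,0,0,0,0]
}}

```text
clock: 17.6
position: [0.5805, 0.0207, 0.1371]
ee_rot: [0.001, 0.917, 0.4, -0.001]
contact_force: [-4.4, -2.4, 4.9]
width: 0.0213
gripper_force: 79.7
```

Call:
{"name": "send_rows", "arguments": {
  "steps": [-1,0,-0.02,0,-5,-1,0,0,-1,0,-1,0,0,-2,0,-1,0,-0.03,-0.5,-8.4,-1,0,-0.03,0,-8.2,-1,0,-0.03,0,-8.2,-1,0,-0.03,0,-8.2,-1,0,-0.03,0,-8.4,-1,1.8,1.57,0,0,-1,1.8,1.57,0,0,-1,0,0,0,0,-1,0,0,0,0]
}}

```text
clock: 18.8
position: [0.6097, 0.061, 0.1718]
ee_rot: [0.0, 0.685, 0.728, 0.001]
contact_force: [-1.3, -0.9, -2.1]
width: 0.0211
gripper_force: 79.0
```

```bash
python3 st.py
```

```text
[0.6097 0.061  0.1718] [93.5  3.5] F [-1.3 -0.9 -2.1] M [-0.04  0.03 -0.09] rim 0.0855 w 0.0211 q6 -4 t 18.8
```

Call:
{"name": "send_rows", "arguments": {
  "steps": [-1,-0.08,-0.08,1.4,0,-1,0,0,0.5,0,-1,0,0,0.5,0,-1,0,0,0.5,0,-1,0,0,0.55,0,-1,0,0,0,0,-1,0,0,0,0]
}}

```text
clock: 19.5
position: [0.6084, 0.0595, 0.1373]
ee_rot: [0.0, 0.685, 0.728, 0.0]
contact_force: [-0.1, -0.3, -1.1]
width: 0.0212
gripper_force: 79.2
```

Call:
{"name": "send_rows", "arguments": {
  "steps": [-1,0,0.02,0.05,6,-1,0,0.02,0,6,-1,0,0.02,0,6,-1,0,0.02,0,6,-1,0,0.02,0,6,-1,0,0.02,0,6,-1,0,0.02,0,6,-1,0,0.02,0,4.4,-1,0,0,0,0,-1,0,0,0,0]
}}

```text
clock: 20.5
position: [0.6085, 0.0585, 0.1372]
ee_rot: [0.0, 0.916, 0.4, -0.001]
contact_force: [-3.4, -2.3, 6.1]
width: 0.0209
gripper_force: 79.8
```

Call:
{"name": "send_rows", "arguments": {
  "steps": [-1,0,-0.02,0,-5,-1,0,0,-1,0,-1,0,0,-2,0,-1,0,-0.03,-0.5,-8.4,-1,0,-0.03,0,-8.2,-1,0,-0.03,0,-8.2,-1,0,-0.03,0,-8.2,-1,0,-0.03,0,-8.4,-1,-3.37,0.24,0,0,-1,-3.37,0.24,0,0,-1,0,0,0,0,-1,0,0,0,0]
}}

```text
clock: 21.7
position: [0.6178, -0.0074, 0.1718]
ee_rot: [0.0, 0.686, 0.728, 0.001]
contact_force: [0.2, 0.9, -1.9]
width: 0.0215
gripper_force: 78.9
```

```bash
python3 st.py; python3 - <<'E'
from h import *
d=wrist("w8")
E
python3 -c "
import cv2
a=cv2.imread('pics/w8.png');cv2.imwrite('pics/w8c.png',cv2.resize(a[50:400,220:600],None,fx=1.6,fy=1.6))"
```

```text
[ 0.6178 -0.0074  0.1718] [93.37  3.37] F [ 0.2  0.9 -1.9] M [ 0.02 -0.01 -0.01] rim 0.0855 w 0.0215 q6 -11 t 21.7
```

View pics/w8c.png

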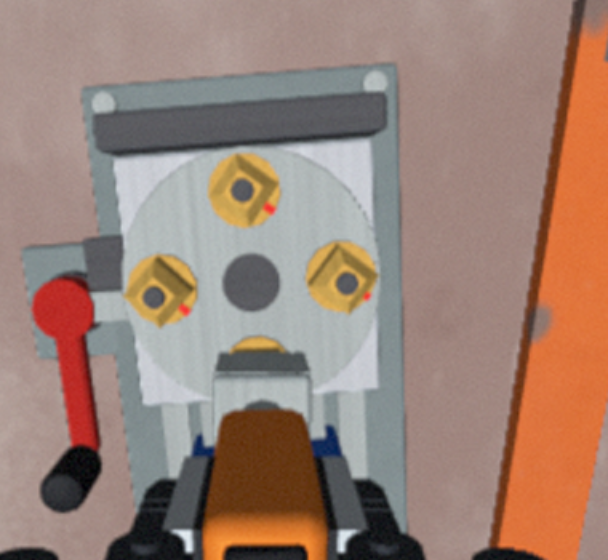

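Call:
{"name": "send_rows", "arguments": {
  "steps": [-1,0,0,1.4,0,-1,0,0,0.5,0,-1,0,0,0.5,0,-1,0,0,0.5,0,-1,0,0,0.6,0,-1,0,0,0,0,-1,0,0,0,0]
}}

```text
clock: 22.45
position: [0.6175, -0.007, 0.1372]
ee_rot: [0.0, 0.685, 0.728, 0.0]
contact_force: [0.6, -0.5, 2.4]
width: 0.021
gripper_force: 79.4
```

Call:
{"name": "send_rows", "arguments": {
  "steps": [-1,0,0.02,0.05,6,-1,0,0.02,0,6,-1,0,0.02,0,6,-1,0,0.02,0,6,-1,0,0.02,0,6,-1,0,0.02,0,6,-1,0,0.02,0,6,-1,0,0.02,0,4.4,-1,0,0,0,0,-1,0,0,0,0]
}}

```text
clock: 23.45
position: [0.618, -0.0088, 0.1371]
ee_rot: [0.001, 0.917, 0.4, -0.001]
contact_force: [-2.8, -2.1, 6.0]
width: 0.0208
gripper_force: 79.8
```

Call:
{"name": "send_rows", "arguments": {
  "steps": [-1,0,-0.02,0,-5,-1,0,-0.02,-1,-4.4,-1,0,0,-2,0,-1,1.2,0.09,-0.5,0,-1,1.8,0.13,0,0,-1,1.77,0.12,0,0,-1,0,0,0,0,-1,0,0,0,0,-1,0,0,0,0]
}}

```text
clock: 24.35
position: [0.6468, 0.0307, 0.1702]
ee_rot: [-0.0, 0.881, 0.474, -0.001]
contact_force: [-0.5, -0.0, -1.9]
width: 0.0216
gripper_force: 78.9
```

```bash
python3 st.py
```

```text
[0.6468 0.0307 0.1702] [ 56.54 -33.46] F [-0.5 -0.  -1.9] M [0.01 0.02 0.04] rim 0.0839 w 0.0216 q6 30 t 24.35
```

Call:
{"name": "send_rows", "arguments": {
  "steps": [-1,0,0.03,1.4,0,-1,0,0,0.5,0,-1,0,0,0.5,0,-1,0,0,0.5,0,-1,0,0,0.45,0,-1,0,0,0,0,-1,0,0,0,0]
}}

```text
clock: 25.05
position: [0.6474, 0.03, 0.1375]
ee_rot: [0.0, 0.881, 0.473, -0.0]
contact_force: [0.1, -1.3, -2.1]
width: 0.0211
gripper_force: 79.0
```

Call:
{"name": "send_rows", "arguments": {
  "steps": [-1,0,0.02,0.08,6,-1,0,0.02,0,6,-1,0,0.02,0,6,-1,0,0.02,0,6,-1,0,0.02,0,6,-1,0,0.02,0,6,-1,0,0.02,0,6,-1,0,0.02,0,6,-1,0,0.01,0,3,-1,0,0,0,0,-1,0,0,0,0]
}}

```text
clock: 26.15
position: [0.6465, 0.0283, 0.1372]
ee_rot: [0.001, 0.999, 0.049, -0.002]
contact_force: [-4.7, -2.5, 3.7]
width: 0.0209
gripper_force: 79.7
```

```bash
python3 st.py
```

```text
[0.6465 0.0283 0.1372] [  5.59 -84.41] F [-4.7 -2.5  3.7] M [-0.62  1.25  0.01] rim 0.0509 w 0.0209 q6 81 t 26.15
```

Call:
{"name": "send_rows", "arguments": {
  "steps": [-1,0,0.01,0,3,-1,0,0,0,0]
}}

```text
clock: 26.35
position: [0.6464, 0.0282, 0.1372]
ee_rot: [0.001, 1.0, 0.023, -0.002]
contact_force: [-5.5, -2.3, 2.5]
width: 0.0211
gripper_force: 79.7
```

```bash
python3 st.py
```

```text
[0.6464 0.0282 0.1372] [  2.59 -87.41] F [-5.5 -2.3  2.5] M [-0.63  1.29  0.2 ] rim 0.0509 w 0.0211 q6 84 t 26.35
```

Call:
{"name": "send_rows", "arguments": {
  "steps": [-1,0,0.01,0,3,-1,0,0,0,0]
}}

```text
clock: 26.55
position: [0.6463, 0.0282, 0.1372]
ee_rot: [0.001, 1.0, -0.003, -0.002]
contact_force: [-5.4, -1.3, 3.3]
width: 0.0211
gripper_force: 79.8
```

```bash
python3 st.py
```

```text
[0.6463 0.0282 0.1372] [ -0.35 -90.35] F [-5.4 -1.3  3.3] M [-0.55  1.38  0.55] rim 0.0509 w 0.0211 q6 87 t 26.55
```

Call:
{"name": "send_rows", "arguments": {
  "steps": [-1,0,-0.02,0,-6,-1,0,-0.02,0,-6,-1,0,0,-1,0,-1,0,0,-2,0,-1,0,-0.03,-0.4,-8,-1,0,-0.03,0,-8,-1,0,-0.03,0,-8,-1,0,-0.03,0,-8,-1,0,-0.03,0,-8,-1,0,-0.02,0,-5,-1,0,0,0,0]
}}

```text
clock: 27.65
position: [0.6489, 0.0311, 0.1717]
ee_rot: [0.0, 0.881, 0.473, 0.002]
contact_force: [0.1, -0.5, -1.3]
width: 0.021
gripper_force: 78.9
```

Call:
{"name": "send_rows", "arguments": {
  "steps": [-1,-2.2,-2.56,0,0,-1,-2.2,-2.56,0,0,-1,0,0,0,0,-1,0,0,0,0,-1,0,0,0,0]
}}

```text
clock: 28.15
position: [0.5825, 0.0223, 0.1716]
ee_rot: [0.001, 0.881, 0.473, 0.001]
contact_force: [-0.1, 0.4, -1.4]
width: 0.0211
gripper_force: 79.0
```

```bash
python3 st.py
```

```text
[0.5825 0.0223 0.1716] [ 56.42 -33.58] F [-0.1  0.4 -1.4] M [-0.01 -0.04  0.  ] rim 0.0853 w 0.0211 q6 29 t 28.15
```

Call:
{"name": "send_rows", "arguments": {
  "steps": [-1,-0.11,-0.12,1.4,0,-1,0,0,0.5,0,-1,0,0,0.5,0,-1,0,0,0.5,0,-1,0,0,0.58,0,-1,0,0,0,0,-1,0,0,0,0]
}}

```text
clock: 28.85
position: [0.5793, 0.0213, 0.1371]
ee_rot: [0.001, 0.881, 0.473, -0.0]
contact_force: [-1.9, -2.6, 5.5]
width: 0.0212
gripper_force: 79.9
```

Call:
{"name": "send_rows", "arguments": {
  "steps": [-1,0,0.02,0,6,-1,0,0.02,0,6,-1,0,0.02,0,6,-1,0,0.02,0,6,-1,0,0.02,0,6,-1,0,0.02,0,6,-1,0,0.02,0,6,-1,0,0.02,0,6,-1,0,0.02,0,5.5,-1,0,0.01,0,3,-1,0,0,0,0]
}}

```text
clock: 29.95
position: [0.5787, 0.0195, 0.1371]
ee_rot: [0.001, 1.0, 0.001, -0.001]
contact_force: [-4.6, -2.6, 7.2]
width: 0.021
gripper_force: 80.3
```

```bash
python3 st.py
```

```text
[0.5787 0.0195 0.1371] [ 6.000e-02 -8.994e+01] F [-4.6 -2.6  7.2] M [-0.78  1.23  0.36] rim 0.0508 w 0.021 q6 85 t 29.95
```

Call:
{"name": "send_rows", "arguments": {
  "steps": [-1,0,-0.02,0,-6,-1,0,-0.02,0,-6,-1,0,0,-1,0,-1,0,0,-2,0,-1,0,-0.03,-0.4,-8,-1,0,-0.03,0,-8,-1,0,-0.03,0,-8,-1,0,-0.03,0,-8,-1,0,-0.03,0,-8,-1,0,-0.02,0,-4.5,-1,0,0,0,0]
}}

```text
clock: 31.05
position: [0.58, 0.0229, 0.1705]
ee_rot: [-0.0, 0.881, 0.472, 0.001]
contact_force: [-0.5, -0.2, -1.4]
width: 0.0212
gripper_force: 79.0
```

```bash
python3 st.py
```

```text
[0.58   0.0229 0.1705] [ 56.37 -33.63] F [-0.5 -0.2 -1.4] M [ 0.05 -0.02  0.03] rim 0.0842 w 0.0212 q6 29 t 31.05
```

Call:
{"name": "send_rows", "arguments": {
  "steps": [-1,2.35,0.23,0,0,-1,2.35,0.23,0,0,-1,0,0,0.5,0,-1,0,0,0,0,-1,0,0,0,0,-1,0,0,0,0]
}}

```text
clock: 31.65
position: [0.6086, 0.0584, 0.1652]
ee_rot: [0.0, 0.881, 0.473, -0.0]
contact_force: [0.3, 0.3, -1.1]
width: 0.0212
gripper_force: 79.0
```

```bash
python3 st.py
```

```text
[0.6086 0.0584 0.1652] [ 56.43 -33.57] F [ 0.3  0.3 -1.1] M [ 0.04  0.03 -0.01] rim 0.0789 w 0.0212 q6 33 t 31.65
```

Call:
{"name": "send_rows", "arguments": {
  "steps": [-1,0,0,0.9,0,-1,0,0,0.5,0,-1,0,0,0.5,0,-1,0,0,0.5,0,-1,0,0,0.5,0,-1,0,0,0,0,-1,0,0,0,0]
}}

```text
clock: 32.35
position: [0.6091, 0.0589, 0.1372]
ee_rot: [0.0, 0.881, 0.473, 0.0]
contact_force: [-1.1, -0.7, 5.6]
width: 0.0211
gripper_force: 79.7
```

Seated; turn to the stop.

Call:
{"name": "send_rows", "arguments": {
  "steps": [-1,0,0.02,0,6,-1,0,0.02,0,6,-1,0,0.02,0,6,-1,0,0.02,0,6,-1,0,0.02,0,6,-1,0,0.02,0,6,-1,0,0.02,0,6,-1,0,0.02,0,6,-1,0,0.02,0,5.5,-1,0,0.01,0,4,-1,0,0,0,0]
}}

```text
clock: 33.45
position: [0.608, 0.0573, 0.1371]
ee_rot: [0.0, 1.0, -0.008, -0.002]
contact_force: [-4.7, 0.5, 7.6]
width: 0.0211
gripper_force: 80.5
```

```bash
python3 st.py
```

```text
[0.608  0.0573 0.1371] [ -0.93 -90.93] F [-4.7  0.5  7.6] M [-0.06  1.28  0.55] rim 0.0508 w 0.0211 q6 90 t 33.45
```

Call:
{"name": "send_rows", "arguments": {
  "steps": [-1,0,-0.02,0,-6,-1,0,-0.02,0,-6,-1,0,0,-1,0,-1,0,0,-2,0,-1,0,-0.03,-0.4,-8,-1,0,-0.03,0,-8,-1,0,-0.03,0,-8,-1,0,-0.03,0,-8,-1,0,-0.03,0,-8,-1,0,-0.02,0,-5.5,-1,0,0,0,0]
}}

```text
clock: 34.55
position: [0.6094, 0.0592, 0.1701]
ee_rot: [0.0, 0.881, 0.473, 0.0]
contact_force: [0.6, -0.0, -0.4]
width: 0.0208
gripper_force: 79.0
```

```bash
python3 st.py
```

```text
[0.6094 0.0592 0.1701] [ 56.4 -33.6] F [ 0.6 -0.  -0.4] M [-0.01 -0.02 -0.01] rim 0.0838 w 0.0208 q6 33 t 34.55
```

Call:
{"name": "send_rows", "arguments": {
  "steps": [-1,-2.52,2.23,0,0,-1,-2.52,2.23,0,0,-1,0,0,0.5,0,-1,0,0,0,0,-1,0,0,0,0,-1,0,0,0,0]
}}

```text
clock: 35.15
position: [0.6184, -0.0066, 0.1652]
ee_rot: [-0.0, 0.881, 0.473, 0.0]
contact_force: [0.4, 0.6, -1.6]
width: 0.0211
gripper_force: 79.1
```

Call:
{"name": "send_rows", "arguments": {
  "steps": [-1,0,0,0.9,0,-1,0,0,0.5,0,-1,0,0,0.5,0,-1,0,0,0.5,0,-1,0,0,0.5,0,-1,0,0,0,0,-1,0,0,0,0]
}}

```text
clock: 35.85
position: [0.6179, -0.008, 0.1371]
ee_rot: [0.0, 0.881, 0.473, -0.0]
contact_force: [-2.9, -2.0, 5.9]
width: 0.0214
gripper_force: 80.0
```

Call:
{"name": "send_rows", "arguments": {
  "steps": [-1,0,0.02,0,6,-1,0,0.02,0,6,-1,0,0.02,0,6,-1,0,0.02,0,6,-1,0,0.02,0,6,-1,0,0.02,0,6,-1,0,0.02,0,6,-1,0,0.02,0,6,-1,0,0.02,0,5.5,-1,0,0.01,0,4,-1,0,0,0,0]
}}

```text
clock: 36.95
position: [0.6171, -0.0099, 0.1371]
ee_rot: [0.001, 1.0, -0.008, -0.002]
contact_force: [-5.9, -1.8, 9.2]
width: 0.0212
gripper_force: 80.5
```

```bash
python3 st.py
```

```text
[ 0.6171 -0.0099  0.1371] [ -0.94 -90.94] F [-5.9 -1.8  9.2] M [-0.68  1.53  0.43] rim 0.0508 w 0.0212 q6 84 t 36.95
```

Call:
{"name": "send_rows", "arguments": {
  "steps": [-1,0,-0.02,0,-6,-1,0,-0.02,0,-6,-1,0,0,-1,0,-1,0,0,-2,0,-1,0,0,-3.3,-8.5,-1,0,0,0,-8.5,-1,0,0,0,-8.5,-1,0,0,0,-8.5,-1,0,0,0,-8.5,-1,0,0,0,-8.5,-1,0,0,0,-8.5,-1,0,0,0,-8.5]
}}

```text
clock: 38.15
position: [0.6203, -0.0079, 0.1993]
ee_rot: [0.0, 0.77, 0.638, 0.001]
contact_force: [-0.5, -0.2, -1.9]
width: 0.0213
gripper_force: 79.0
```

Call:
{"name": "send_rows", "arguments": {
  "steps": [-1,-2,0,0,-8.5,-1,-2,0,0,-8,-1,0,0,0,0,-1,0,0,0,0,-1,0,0,0,0]
}}

```text
clock: 38.65
position: [0.615, -0.0474, 0.1992]
ee_rot: [-0.0, 0.673, 0.74, 0.001]
contact_force: [-0.0, 0.7, -2.1]
width: 0.0212
gripper_force: 79.0
```

```bash
python3 st.py; python3 - <<'E'
from h import *
d=wrist("w9")
a=cv2.imread('pics/w9.png');cv2.imwrite('pics/w9c.png',cv2.resize(a[0:360,220:600],None,fx=1.6,fy=1.6))
E
```

```text
[ 0.615  -0.0474  0.1992] [95.39  5.39] F [-0.   0.7 -2.1] M [ 0.02 -0.03 -0.02] rim 0.1129 w 0.0212 q6 -16 t 38.65
```

View pics/w9c.png

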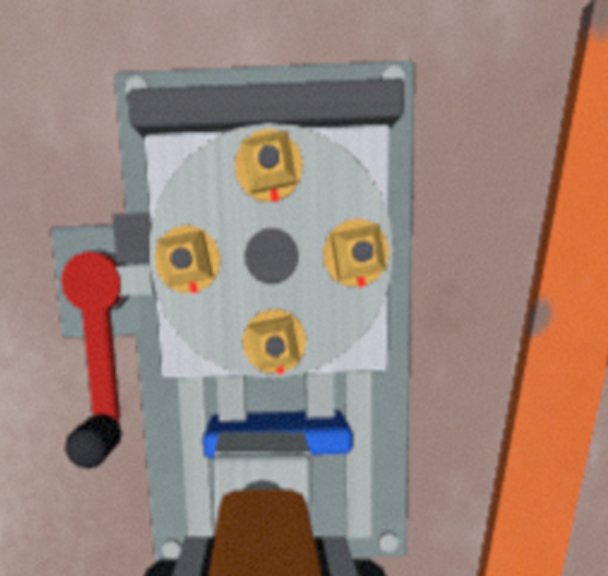

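Call:
{"name": "send_rows", "arguments": {
  "steps": [-1,4,-0.77,0,0,-1,4,-0.77,0,0,-1,4,-0.77,0,0,-1,4,-0.77,0,0,-1,4,-0.77,0,0,-1,4,-0.77,0,0,-1,4,-0.77,0,0,-1,4,-0.77,0,0,-1,0,0,2,0,-1,0,0,2,0,-1,0,0,0,0,-1,0,0,0,0]
}}

```text
clock: 39.9
position: [0.5224, 0.2649, 0.1591]
ee_rot: [-0.0, 0.672, 0.74, -0.0]
contact_force: [0.4, -0.1, -1.8]
width: 0.0212
gripper_force: 79.0
```

Call:
{"name": "send_rows", "arguments": {
  "steps": [-1,0,0,1,0,-1,0,0,0,0,-1,0,0,0,0,-1,0,0,0,0]
}}

```text
clock: 40.3
position: [0.523, 0.2642, 0.1494]
ee_rot: [0.0, 0.673, 0.74, 0.0]
contact_force: [0.6, 0.1, -1.5]
width: 0.0212
gripper_force: 79.0
```

```bash
python3 st.py; python3 - <<'E'
from h import *
s=get_state();print(tool(s,np.array([.5237,.2664,.0963])-s["position"]))
d=get_image("top")
for c,st,m in blobs(d,(14,110,90),(28,255,255)):
    p=pl(d,c,.018)[0]
    if p[0]<.5 and p[1]>-.5: print("brass",c.round(1),st[4],p.round(3))
for c,st,m in blobs(d,(105,140,40),(120,255,255),100): print("blue",c.round(1),st[4],pl(d,c,.045)[0].round(3))
np.savez("top1.npz",**d)
E
```

```text
[0.523  0.2642 0.1494] [95.47  5.47] F [ 0.6  0.1 -1.5] M [0.03 0.02 0.02] rim 0.0631 w 0.0212 q6 15 t 40.3
[0.21 0.09 5.31]
brass [323.8 227.1] 40 [ 0.439 -0.217  0.018]
brass [139.  231.1] 43 [0.417 0.352 0.018]
blue [382.8 231.1] 355 [ 0.43  -0.392  0.045]
```

Call:
{"name": "send_rows", "arguments": {
  "steps": [-1,0.2,0.08,1.5,0,-1,0,0,1,0,-1,0,0,0,0,-1,0,0,0,0,-1,0,0,0.6,0,-1,0,0,0.6,0,-1,0,0,0.6,0,-1,0,0,0.6,0,-1,0,0,0.45,0,-1,0,0,0,0,-1,0,0,0,0]
}}

```text
clock: 41.45
position: [0.523, 0.2663, 0.0964]
ee_rot: [0.0, 0.672, 0.74, -0.0]
contact_force: [-2.5, -1.1, 5.3]
width: 0.0213
gripper_force: 79.9
```

```bash
python3 st.py
```

```text
[0.523  0.2663 0.0964] [95.51  5.51] F [-2.5 -1.1  5.3] M [-0.18  0.43 -0.01] rim 0.0101 w 0.0213 q6 15 t 41.45
```

Call:
{"name": "send_rows", "arguments": {
  "steps": [0,0,0,0,0,0,0,0,0,0,0,0,0,0,0,0,0,0,-2,0,0,0,0,-4,0,0,0,0,-4,0,0,0,-2,-2.5,0,0,1,-3,0,0,0,1,-3,0,0,0,0,-1,0,0,0,0,0,0,0,0,0,0,0,0]
}}

```text
clock: 42.65
position: [0.4329, 0.2777, 0.2206]
ee_rot: [0.001, 0.672, 0.74, 0.001]
contact_force: [0.3, -0.6, -0.5]
width: 0.0425
gripper_force: 0.0
```

```bash
python3 st.py; python3 - <<'E'
from h import *
d=wrist("w10")
E
```

```text
[0.4329 0.2777 0.2206] [95.51  5.51] F [ 0.3 -0.6 -0.5] M [-0.01 -0.05 -0.04] rim 0.1343 w 0.0425 q6 19 t 42.65
```

View pics/w10.png

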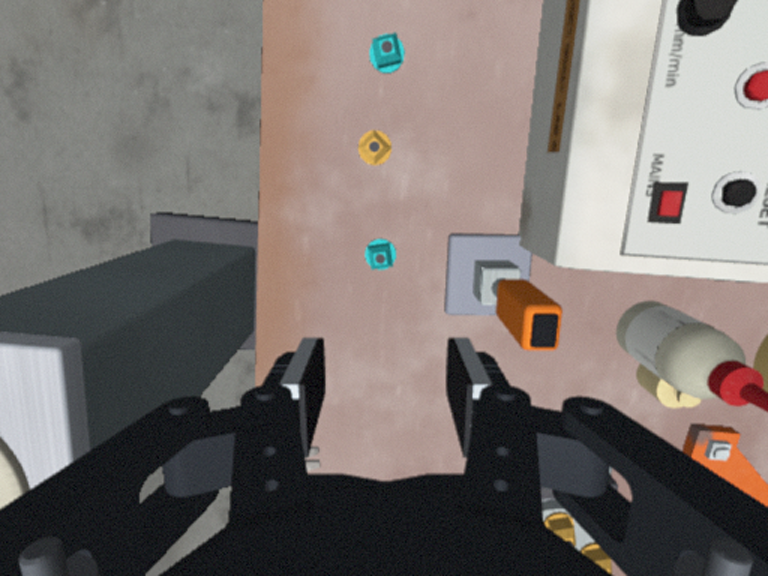

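```bash
python3 - <<'E'
from h import *
d=dict(np.load("w10.npz"));s=get_state()
b=[b for b in blobs(d,(14,90,60),(30,255,255),50) if np.hypot(*(b[0]-[250,98]))<12][0]
m=b[2].astype(np.uint8);c=max(cv2.findContours(m,0,1)[0],key=cv2.contourArea);(u,v),r=cv2.minEnclosingCircle(c)
print(b[0],(u,v),r,pl(d,(u,v),.003).round(4),"hole",pl(d,np.array([374,147])/1.5,.021).round(4))
a=d["color"][int(v)-16:int(v)+16,int(u)-16:int(u)+16,::-1];cv2.imwrite("pics/w10c.png",cv2.resize(a,(480,480),interpolation=cv2.INTER_CUBIC))
t=pl(d,np.array([374.5,147])/1.5,.018)[0];print(t,tool(s,np.r_[t[:2],.005]-s["position"]))
E
```

```text
[249.50395778  98.04485488] (249.5, 98.0) 11.543496131896973 [[0.4178 0.3593 0.003 ]] hole [[0.4181 0.3584 0.021 ]]
[0.41837835 0.35856848 0.018     ] [ 8.2  -0.73 21.55]
```

View pics/w10c.png

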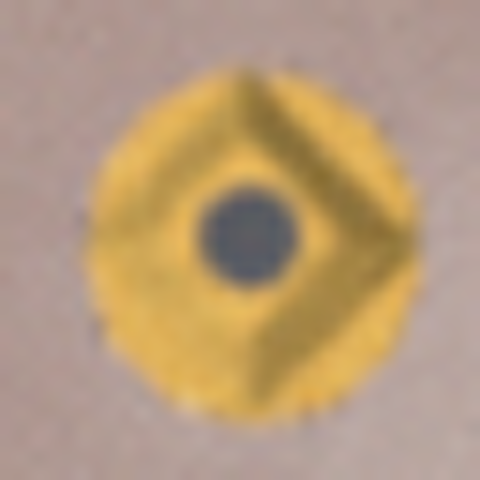

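Call:
{"name": "send_rows", "arguments": {
  "steps": [0,4.1,-0.35,0,0,0,4.1,-0.4,0,0,0,0,0,3,7.5,0,0,0,3,7.5,0,0,0,3,7.5,0,0,0,3,7.5,0,0,0,3,7.5,0,0,0,3,7.5,0,0,0,2,0,0,0,0,1.5,0,0,0,0,0,0,0,0,0,0,0]
}}

```text
clock: 43.9
position: [0.4175, 0.3586, 0.0051]
ee_rot: [0.0, 0.905, 0.426, -0.0]
contact_force: [-0.1, 0.7, 0.2]
width: 0.0426
gripper_force: 0.0
```

```bash
python3 st.py
```

```text
[0.4175 0.3586 0.0051] [ 50.46 -39.54] F [-0.1  0.7  0.2] M [-0.06 -0.02 -0.01] rim -0.0812 w 0.0426 q6 73 t 43.9
```

Call:
{"name": "send_rows", "arguments": {
  "steps": [-1,0,0,0,0,-1,0,0,0,0,-1,0,0,0,0,-1,0,0,0,0,-1,0,0,0,0,-1,0,0,-2,0,-1,0,0,-4,0,-1,0,0,-5,0,-1,0,0,-5,0,-1,0,0,-3.5,0,-1,0,0,0,0],
  "newtons": 45
}}

```text
clock: 45.0
position: [0.4189, 0.3605, 0.2063]
ee_rot: [-0.001, 0.904, 0.427, 0.006]
contact_force: [-0.2, 0.9, -0.2]
width: 0.0167
gripper_force: 44.8
```

```bash
python3 st.py; python3 - <<'E'
from h import *
s=get_state();d=get_image("top")
for c,st,m in blobs(d,(105,140,40),(120,255,255),100):
    k=max(cv2.findContours(m.astype(np.uint8),0,1)[0],key=cv2.contourArea);r=cv2.minAreaRect(k);print(r,pl(d,cv2.boxPoints(r),.045).round(3))
for c,st,m in blobs(d,(14,110,90),(28,255,255)):
    p=pl(d,c,.018)[0]
    if p[0]<.5 and p[1]>-.5: print("brass",c.round(1),st[4],p.round(3))
E
```

```text
[0.4189 0.3605 0.2063] [ 50.52 -39.48] F [-0.2  0.9 -0.2] M [-0.01 -0.07 -0.01] rim 0.12 w 0.0167 q6 73 t 45.0
((381.47064208984375, 229.8823699951172), (20.372989654541016, 34.44005584716797), 75.96376037597656) [[ 0.45  -0.329  0.045]
 [ 0.477 -0.432  0.045]
 [ 0.417 -0.447  0.045]
 [ 0.39  -0.344  0.045]]
brass [323.8 227. ] 40 [ 0.439 -0.217  0.018]
brass [118.4 232.1] 32 [0.413 0.414 0.018]
```

Call:
{"name": "send_rows", "arguments": {
  "steps": [-1,-3.97,2.85,0,0,-1,-3.97,2.85,0,0,-1,-3.97,2.85,0,0,-1,-3.97,2.85,0,0,-1,-3.97,2.85,0,0,-1,-3.97,2.85,0,0,-1,-3.97,2.85,0,0,-1,-3.97,2.85,0,0,-1,-3.97,2.85,0,0,-1,-3.97,2.85,0,0,-1,-3.97,2.85,0,0,-1,-3.97,2.85,0,0]
}}

```text
clock: 46.25
position: [0.3756, -0.2275, 0.1987]
ee_rot: [-0.002, 0.905, 0.426, -0.001]
contact_force: [0.8, 0.3, -0.9]
width: 0.0166
gripper_force: 44.8
```

Call:
{"name": "send_rows", "arguments": {
  "steps": [-1,-3.97,2.85,0,0,-1,-3.97,2.85,0,0,-1,-3.97,2.85,0,0,-1,0,0,0,6,-1,0,0,0,6,-1,0,0,0,6,-1,0,0,0,6,-1,0,0,0,6,-1,0,0,0,6,-1,0,0,0,0,-1,0,0,0,0]
}}

```text
clock: 47.35
position: [0.367, -0.372, 0.1991]
ee_rot: [-0.001, 0.992, 0.127, -0.001]
contact_force: [0.7, 0.3, -0.4]
width: 0.0164
gripper_force: 44.8
```

```bash
python3 st.py; python3 - <<'E'
from h import *
d=wrist("w11");s=get_state()
for nm,lo,hi,z in(("blue",(100,120,20),(125,255,255),.045),("brass",(14,90,60),(30,255,255),.018)):
  for c,st,m in blobs(d,lo,hi,80):
    k=max(cv2.findContours(m.astype(np.uint8),0,1)[0],key=cv2.contourArea);r=cv2.minAreaRect(k)
    print(nm,c.round(1),st[:4],st[4],pl(d,cv2.boxPoints(r),z).round(3).tolist())
E
```

```text
[ 0.367  -0.372   0.1991] [ 14.63 -75.37] F [ 0.7  0.3 -0.4] M [0.05 0.01 0.03] rim 0.1128 w 0.0164 q6 22 t 47.35
blue [296.4 119.7] [245  86 102  67] 4367 [[0.453, -0.338, 0.045], [0.477, -0.432, 0.045], [0.417, -0.453, 0.045], [0.391, -0.353, 0.045]]
brass [138.1  72.6] [125  60  26  26] 491 [[0.448, -0.21, 0.018], [0.455, -0.235, 0.018], [0.43, -0.239, 0.018], [0.424, -0.213, 0.018]]
brass [256.6 238. ] [238 214  38  50] 1441 [[0.314, -0.363, 0.018], [0.325, -0.405, 0.018], [0.263, -0.422, 0.018], [0.252, -0.378, 0.018]]
```

View pics/w11.png

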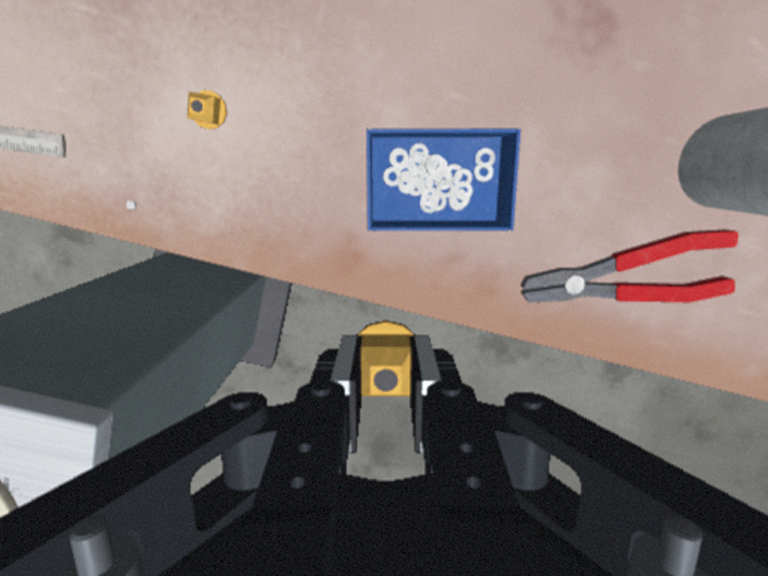

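```bash
python3 - <<'E'
from h import *
d=dict(np.load("w11.npz"));s=get_state()
C=pl(d,np.array([[367,129],[520,129],[515,230],[368,231]])/1.5,.045);print(C.round(4));c=C.mean(0)
for i in range(4): e=C[(i+1)%4]-C[i];print(np.linalg.norm(e[:2]).round(4),np.degrees(np.arctan2(e[1],e[0])).round(1))
print("tub",c,tool(s,np.r_[c[:2],.03]-s["position"]))
print("spare",pl(d,np.array([209,109])/1.5,.003),pl(d,np.array([199,106])/1.5,.021))
g=d["color"][60:86,125:151]
h=cv2.cvtColor(d["color"],cv2.COLOR_RGB2GRAY)[58:90,122:154]
for r in h[4:30]: print(" ".join(f"{v:3d}" for v in r))
E
```

```text
[[ 0.4527 -0.3375  0.045 ]
 [ 0.4776 -0.4329  0.045 ]
 [ 0.4151 -0.4512  0.045 ]
 [ 0.389  -0.3542  0.045 ]]
0.0986 -75.4
0.0651 -163.8
0.1005 105.1
0.0659 14.6
tub [ 0.43357987 -0.39395247  0.045     ] [ 5.9   3.81 16.93]
spare [[ 0.43999314 -0.22008077  0.003     ]] [[ 0.43969074 -0.22034445  0.021     ]]
200 197 197 175 141 128 131 136 138 146 146 152 158 161 176 182 185 185 189 189 192 184 181 179 187 195 197 199 191 197 195 196
201 199 197 167 138 128 129 130 131 130 126 126 133 133 143 149 153 156 165 177 182 188 187 175 165 185 194 195 193 195 194 195
200 201 196 165 140 149 144 139 130 132 129 123 127 125 125 124 126 136 144 155 163 155 169 178 163 163 184 199 196 193 195 194
198 199 201 164 157 179 181 175 168 163 155 144 133 127 125 127 139 154 161 169 157 126 125 138 147 148 181 195 191 197 196 192
199 197 198 166 157 188 196 176 156 150 166 178 177 162 153 156 161 164 171 172 159 119 100 107 114 167 164 186 192 191 193 197
200 199 198 163 160 182 158 129 109 110 131 165 189 187 176 172 168 167 171 172 152 115 101  98 111 176 164 159 187 194 192 200
201 202 199 158 159 153
[... 1836 characters left out ...]
 179 179 164 147 131 122 124 173 170 165 185 196 197 197 196
196 198 199 195 195 197 195 195 194 195 189 186 183 191 189 182 185 191 190 187 186 177 167 156 155 172 193 197 200 197 196 193
198 197 198 195 200 195 192 196 196 193 198 176 166 186 186 187 188 187 186 189 190 187 175 163 176 193 200 198 199 197 196 197
198 195 198 195 197 196 195 194 197 196 194 186 180 189 175 187 190 180 171 179 171 170 179 186 194 202 200 200 197 198 197 201
195 195 196 194 196 198 194 195 196 197 196 197 198 196 185 191 192 190 183 188 177 179 191 194 195 198 198 199 199 200 197 195
197 195 196 198 194 197 197 193 196 192 194 199 199 197 194 196 198 196 190 196 190 194 195 194 196 198 198 197 198 199 196 197
```

Call:
{"name": "send_rows", "arguments": {
  "steps": [-1,3,1.2,0,0,-1,2.9,1.2,0,0,-1,0,0,4,0,-1,0,0,4,0,-1,0,0,4,0,-1,0,0,3,0,-1,0,0,1.9,0,-1,0,0,0,0,-1,0,0,0,0]
}}

```text
clock: 48.3
position: [0.4307, -0.3814, 0.0315]
ee_rot: [-0.0, 0.992, 0.127, -0.0]
contact_force: [1.0, -0.3, 0.4]
width: 0.0166
gripper_force: 44.8
```

Call:
{"name": "send_rows", "arguments": {
  "steps": [-0.3,0,0,0,0,-0.3,0,0,0,0,-0.3,0,0,0,0,-0.3,0,0,-3,0,-0.3,0,0,-4,0,0,0,0,-5,0,0,-3,-1.2,-5,0,0,-2.9,-1.2,0,0,0,0,0,0,0,0,0,0,0,0]
}}

```text
clock: 49.3
position: [0.3724, -0.3735, 0.1944]
ee_rot: [0.001, 0.992, 0.126, 0.001]
contact_force: [0.3, 0.5, 0.6]
width: 0.0423
gripper_force: 0.0
```

```bash
python3 st.py; python3 - <<'E'
from h import *
d=wrist("w12");s=get_state();c0=None
for nm,lo,hi,z in(("blue",(100,120,20),(125,255,255),.045),("brass",(14,90,60),(30,255,255),.018)):
  for c,st,m in blobs(d,lo,hi,60):
    print(nm,c.round(1),st[:4],st[4],pl(d,c,z).round(4).tolist())
    if nm=="brass":print(tool(s,np.r_[pl(d,c,.009)[0][:2],.005]-s["position"]))
E
```

```text
[ 0.3724 -0.3735  0.1944] [ 14.45 -75.55] F [0.3 0.5 0.6] M [ 0.03 -0.   -0.01] rim 0.1081 w 0.0423 q6 23 t 49.3
blue [292.6 125.7] [241  92 103  67] 4478 [[0.4343, -0.3947, 0.045]]
brass [133.   77.6] [120  65  26  26] 503 [[0.4396, -0.2248, 0.018]]
[ 10.26 -13.11  18.89]
brass [278.5 123.3] [271 114  17  18] 226 [[0.4328, -0.3828, 0.018]]
[ 5.53  2.44 18.9 ]
```

Call:
{"name": "send_rows", "arguments": {
  "steps": [0,2.58,-3.28,0,0,0,2.58,-3.28,0,0,0,2.58,-3.28,0,0,0,2.58,-3.28,0,4,0,0,0,4.5,0,0,0,0,4.5,0,0,0,0,4.5,0,0,0,0,3,0,0,0,0,1.5,0,0,0,0,0.8,0,0,0,0,0,0,0,0,0,0,0]
}}

```text
clock: 50.55
position: [0.4406, -0.221, 0.0059]
ee_rot: [0.0, 0.996, 0.092, 0.0]
contact_force: [0.2, -0.7, 0.5]
width: 0.0427
gripper_force: 0.0
```

```bash
python3 st.py
```

```text
[ 0.4406 -0.221   0.0059] [ 10.52 -79.48] F [ 0.2 -0.7  0.5] M [-0.03 -0.08 -0.  ] rim -0.0804 w 0.0427 q6 45 t 50.55
```

Call:
{"name": "send_rows", "arguments": {
  "steps": [-1,0,0,0,0,-1,0,0,0,0,-1,0,0,0,0,-1,0,0,0,0,-1,0,0,0,0,-1,0,0,-2,0,-1,0,0,-4,0,-1,0,0,-5,0,-1,0,0,-5,0,-1,0,0,-3,-4,-1,0,0,0,0]
}}

```text
clock: 51.65
position: [0.4423, -0.2224, 0.2007]
ee_rot: [0.004, 0.992, 0.127, 0.004]
contact_force: [0.0, -0.6, 0.3]
width: 0.0162
gripper_force: 44.3
```

```bash
python3 st.py; python3 - <<'E'
from h import *
d=get_image("top");s=get_state()
for nm,lo,hi,z,a in(("blue",(105,140,40),(120,255,255),.045,100),("brass",(14,110,90),(28,255,255),.018,8)):
  for c,st,m in blobs(d,lo,hi,a):
    p=pl(d,c,z)[0]
    if p[0]<.5: print(nm,c.round(1),st[4],p.round(3))
# tub target: keep last wrist-measured centre unless blue centroid moved
t=np.array([.4336,-.394,.03]);print(tool(s,t-s["position"]))
E
```

```text
[ 0.4423 -0.2224  0.2007] [ 14.55 -75.46] F [ 0.  -0.6  0.3] M [ 0.02 -0.03  0.01] rim 0.1144 w 0.0162 q6 41 t 51.65
[-5.07 16.46 16.85]
```

Call:
{"name": "send_rows", "arguments": {
  "steps": [-1,-2.65,3.23,0,0,-1,-2.65,3.23,0,0,-1,-2.65,3.23,0,0,-1,-2.65,3.23,0,0,-1,0,0,0,0,-1,0,0,0,0,-1,0,0,0,0]
}}

```text
clock: 52.4
position: [0.3691, -0.3707, 0.1943]
ee_rot: [-0.002, 0.992, 0.126, -0.001]
contact_force: [0.4, 0.6, 0.0]
width: 0.0166
gripper_force: 44.4
```

```bash
python3 st.py; python3 - <<'E'
from h import *
d=wrist("w13");s=get_state()
for nm,lo,hi,z in(("blue",(100,120,20),(125,255,255),.045),("brass",(14,90,60),(30,255,255),.012)):
  for c,st,m in blobs(d,lo,hi,60):
    print(nm,c.round(1),st[:4],st[4],pl(d,c,z).round(4).tolist())
E
```

```text
[ 0.3691 -0.3707  0.1943] [ 14.5 -75.5] F [0.4 0.6 0. ] M [ 0.06  0.01 -0.05] rim 0.108 w 0.0166 q6 23 t 52.4
blue [297.4 122.6] [245  89 104  67] 4497 [[0.4346, -0.395, 0.045]]
brass [282.6 120.9] [275 112  18  18] 238 [[0.4325, -0.3833, 0.012]]
brass [256.6 238.2] [238 214  38  51] 1428 [[0.2913, -0.3906, 0.012]]
```

Call:
{"name": "send_rows", "arguments": {
  "steps": [-1,2.85,2.68,0,0,-1,2.85,2.68,0,0,-1,0,0,4,0,-1,0,0,4,0,-1,0,0,4,0,-1,0,0,2.5,0,-1,0,0,1.7,0,-1,0,0,0,0,-1,0,0,0,0]
}}

```text
clock: 53.35
position: [0.4387, -0.409, 0.0338]
ee_rot: [-0.0, 0.992, 0.127, -0.0]
contact_force: [-0.4, -0.3, 0.3]
width: 0.0166
gripper_force: 44.4
```

Call:
{"name": "send_rows", "arguments": {
  "steps": [-0.3,0,0,0,0,-0.3,0,0,0,0,-0.3,0,0,0,0,-0.3,0,0,-3,0,-0.3,0,0,-4,0,0,0,0,-5,0,0,-2.85,-2.68,-5,0,0,-2.85,-2.68,0,0,0,0,0,0,0,0,0,0,0,0]
}}

```text
clock: 54.35
position: [0.3764, -0.3761, 0.1939]
ee_rot: [0.001, 0.992, 0.126, 0.001]
contact_force: [-0.2, -0.3, -0.3]
width: 0.0425
gripper_force: 0.0
```

```bash
python3 st.py; python3 - <<'E'
from h import *
d=wrist("w14");s=get_state()
for nm,lo,hi,z in(("blue",(100,120,20),(125,255,255),.045),("brass",(14,90,60),(30,255,255),.012)):
  for c,st,m in blobs(d,lo,hi,60):
    print(nm,c.round(1),st[:4],st[4],pl(d,c,z).round(4).tolist())
d=get_image("side")
for nm,lo,hi,z in(("brass",(14,110,90),(28,255,255),.018),("orange",(5,150,120),(16,255,255),.1),("blue",(105,140,40),(120,255,255),.045)):
  for c,st,m in blobs(d,lo,hi,12):
    p=pl(d,c,z)[0]
    if p[0]<.7 and st[4]<900: print("side",nm,c.round(1),st[4],p.round(3))
E
```

```text
[ 0.3764 -0.3761  0.1939] [ 14.45 -75.55] F [-0.2 -0.3 -0.3] M [ 0.03 -0.02 -0.01] rim 0.1076 w 0.0425 q6 23 t 54.35
blue [288.6 129.1] [237  95 103  67] 4363 [[0.4342, -0.3945, 0.045]]
brass [301.6 125. ] [291 114  21  22] 294 [[0.4413, -0.4109, 0.012]]
brass [275.4 126.3] [267 117  18  18] 226 [[0.4328, -0.3835, 0.012]]
side brass [275.5 144.5] 14 [ 0.438 -0.407  0.018]
side brass [229.9 200.8] 49 [ 0.616 -0.057  0.018]
side brass [219.5 209.5] 52 [ 0.648 -0.015  0.018]
side brass [242.8 207.3] 46 [ 0.577 -0.024  0.018]
side brass [232.9 215.8] 52 [0.607 0.015 0.018]
side brass [270.2 261.2] 106 [0.511 0.197 0.018]
side orange [270.4 251.2] 42 [0.518 0.239 0.1  ]
side blue [278.2 145.5] 333 [ 0.435 -0.352  0.045]
side blue [228.1 194.5] 142 [ 0.621 -0.054  0.045]
```

```bash
python3 - <<'E'
from h import *
d=dict(np.load("w9.npz"))
c=np.array([.6130,.0242]);th=np.radians(7.5)
hsv=cv2.cvtColor(d["color"],cv2.COLOR_RGB2HSV)
m=((hsv[...,0]<10)|(hsv[...,0]>172))&(hsv[...,1]>150)&(hsv[...,2]>130)
n,l,st,ce=cv2.connectedComponentsWithStats(m.astype(np.uint8))
M=[pl(d,ce[i],.0515)[0][:2] for i in range(1,n) if st[i,4]<30 and abs(ce[i][0]-255)<80 and ce[i][1]<240]
# recentre: use mean of nearest marks offset
for k in range(4):
    p=c+.034*np.array([np.cos(th+k*np.pi/2),np.sin(th+k*np.pi/2)])
    q=min(M,key=lambda v:np.hypot(*(v-p)));v=q-p
    print(k,v.round(4),np.hypot(*v).round(4),"cw deg",(7.5-np.degrees(np.arctan2(v[1],v[0]))).round(1))
E
```

```text
0 [ 0.0025 -0.0104] 0.0107 cw deg 84.0
1 [ 0.0021 -0.0103] 0.0105 cw deg 86.0
2 [ 0.0022 -0.0103] 0.0105 cw deg 85.5
3 [ 0.0025 -0.011 ] 0.0113 cw deg 84.7
```

```bash
python3 -c "
from rig import sign_off
print(sign_off())"
```

```text
the job is handed in; nothing more can be done
None
```

The job is finished and handed in at about 54 s: carriage home and lever locked, four nuts tightened in cross order in two passes, key back on its stud, and both spare nuts I could find (only two were visible) in the blue tub.

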